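# Find the radius leaf that fits the spindle

### The arm

A 6-joint arm with a two-finger parallel gripper is mounted at the origin on a cart in front of the work surface, level with it; the furniture and walls round the work are solid. World frame = base frame: x ahead of the robot, y to its left, z up, the work surface at z = 0. Lengths are in m, angles in degrees, forces in N, time in s.
With the tool pointing down it reaches from about 0.225 to 0.725 m from the base axis. Payload 3.1 kg.
Tool frame: the origin (TCP) lies midway between the tips of the shut fingers; the grasp point (between the pads) lies 19 mm behind it; z points along the fingers, y is the direction in which the jaws open and shut (so a half turn about z gives the same grasp; the last joint's range is limited). The gripper opens to 85 mm and grips with 20 to 120 N. Pads are 22 mm wide; open, the fingers measure 114 mm over their backs; the gripper's body (76 mm by 85 mm) begins 54 mm behind the grasp point. The pads swing forward as they close: fully open they stand 13 mm farther back than shut.
Start: joints at [64.068, 2.75, 5.684, 92.934, 0, 82.678], TCP at [0.168, 0.498, 0.191] pointing down, gripper open.
Joint ranges: [-166.93, 166.93], [-56.73, 111.36], [-69.38, 81.34], [-121.58, 131.49], [-85.45, 84.26], [-180, 180]. Speed limits (degrees/s): [159.86, 159.86, 180, 180, 180, 180].

### API

Orientations are given as [roll, pitch, yaw] about the fixed x, y, z axes, in that order (R = Rz(yaw) Ry(pitch) Rx(roll)).
In Python, from plant import sense, snapshot, camera_model, finish_job gives the robot as it stands.
- The arm moves only by the tool servo_tool, never from a script. Its argument "moves" is a list of rows, each a list of 3 entries, a list of its own where there are three numbers: the shift along the world's x, y, z in mm, then the turn about the world's z in degrees, then the closure, from 0 (fully open) to 1 (shut). In form: [[[dx, dy, dz], roll, jaw], ...]. A call has 1 to 12 rows; each row is the pose to reach, as a shift and turn from the pose commanded when the call began; what a row does not reach only later rows make up. A row lasts 1/8 s, in which the tool goes at most 62.5 mm and 10.7 degrees, less where a joint would pass 70% of its speed; a pose out of reach is approached as far as the arm can. A call with a gripper value outside its range is refused whole. The fingers move at their own pace and stop on an object; "squeeze" is the grip in N (left out, the last holds). Time passes only in rows, so rows that repeat a pose let the fingers close. It gives the time, the measured TCP pose, the force and the opening at its end, in the units of the state.
- sense(): the state, without advancing time (a new reading comes with each control period).
- snapshot(name): name is "side" or "top"; returns (picture, depth): 420x560x3 uint8, red, green, blue; 420x560 float32, m along the optical axis (not along the pixel's ray), 0 where there is no reading.
- camera_model(name): a dict with "intrinsics" (3x3 intrinsics, pixels), "world_from_camera" (4x4, takes a point from camera to world coordinates). Camera axes: x right, y down, z forward; pixel columns grow to the right and rows downward; lengths in m; the calibration is good to about 2 mm. A picture is of the moment at which its call begins. camera_model takes no time and is no camera call.
- finish_job(): hands the job in, once; it reports no verdict.
The state is a dict: "clock": time; "joints": joint angles; "dq": joint speeds; "tau": joint torques, N m; "eef_pos": TCP position; "orientation": TCP orientation; "ft_force": force on the tool from outside, world axes, zero at the start; "torque": the same for the moment, N m; "grip_width": finger opening in m.
Only numpy, scipy, OpenCV 4.12 (cv2) and the standard library are available. Lean on these libraries where they do the work, as an engineer would, in place of code of your own. Each camera call takes 0.05 s, during which the arm holds its last target.

### The job

Find out by touch which of the three hollow radius leaves fits the stepped spindle just above the green plate of the gauging stand: lay a leaf flat on the plate, slide its hollow edge against the spindle and feel whether it beds all round. Press the fitting leaf home gently (steadily with about 8 to 13 N for a second, never as much as 18 N on any leaf), then let go and leave it lying flat on the plate, bedded against the spindle; the other two leaves must end lying flat on the bare worktop, off the stand. Do not disturb the mug, the oil bottle, the angle iron or the brass block.

Things in the scene. Friction and masses are not known exactly. Their poses are not given: they have to be found in the camera images.
- stand: Gauging stand fixed to the worktop: flat oiled green plate (friction about 0.15), 16 mm high, 140 mm wide (y). Origin at worktop level on the spindle's upright axis; the plate reaches 150 mm to -x (towards the robot; lay leaves here) and 55 mm to +x of it.
- arbor: Spindle's seat in the stand: origin on the spindle axis, level with the plate's top; axes as the stand's, z up. The rigid steel spindle has steps of radius 24 (lowest), 20 and 16 mm (top), the upper two 16 mm high or more. Set to an unknown height: which step stands just above the plate, 2 to 10 mm up where a leaf's edge meets it, differs each time. Its top is 16 to 64 mm above the plate.
- leaf_blue: Loose grey steel leaf, 100-210 g, hollow edge of radius 16 mm over 120 degrees. Origin: centre of this arc, at the underside; +x out of the hollow, z up. Plate 49 mm wide, 2 to 10 mm above the underside (on feet), rear end at x -115 mm. Bedded on its own radius, the origin lies on the spindle axis; on one size smaller it goes 4 mm past; on one larger it stays 6 mm short.
- leaf_blue_tab (a point): Centre of the blue grip tab of leaf_blue, axes as the leaf's: a block 34 mm long (x), 14 mm thick (y, grip across this), from 10 to 51 mm above the leaf's underside. This point is at x -90 mm, y 0, 30 mm above the underside.
- leaf_yellow: Loose grey steel leaf, 100-210 g, hollow edge of radius 20 mm over 120 degrees. Origin: centre of this arc, at the underside; +x out of the hollow, z up. Plate 56 mm wide, 2 to 10 mm above the underside (on feet), rear end at x -115 mm. Bedded on its own radius, the origin lies on the spindle axis; on one size smaller it goes 4 mm past; on one larger it stays 6 mm short.
- leaf_yellow_tab (a point): Centre of the yellow grip tab of leaf_yellow, axes as the leaf's: a block 34 mm long (x), 14 mm thick (y, grip across this), from 10 to 51 mm above the leaf's underside. This point is at x -90 mm, y 0, 30 mm above the underside.
- leaf_red: Loose grey steel leaf, 100-210 g, hollow edge of radius 24 mm over 120 degrees. Origin: centre of this arc, at the underside; +x out of the hollow, z up. Plate 63 mm wide, 2 to 10 mm above the underside (on feet), rear end at x -115 mm. Bedded on its own radius, the origin lies on the spindle axis; on one size smaller it goes 4 mm past; on one larger it stays 6 mm short.
- leaf_red_tab (a point): Centre of the red grip tab of leaf_red, axes as the leaf's: a block 34 mm long (x), 14 mm thick (y, grip across this), from 10 to 51 mm above the leaf's underside. This point is at x -90 mm, y 0, 30 mm above the underside.
- coffee_mug: Cream mug with handle, 94 mm high, origin at the centre of its foot; bystander.
- cutting_oil: White bottle with yellow cap, 54 mm wide, 166 mm high, origin at the centre of its foot; bystander.
- angle_piece: Dark piece of angle iron 45 x 50 x 50 mm, origin at the centre of its underside; bystander.
- brass_block: Brass bar block 32 x 75 x 25 mm, origin at the centre of its underside; bystander.

How it is judged (in metres and radians):
On the way:
1. the fitting leaf, flat on the plate with its arc centred on the spindle within 2 mm, is pressed against the spindle with more than 6 N for 0.8 s (((horizontal distance between leaf_blue and arbor below 0.002 m and z of leaf_blue in the frame of arbor between -0.003 and 0.003 m and angle between leaf_blue's own z axis and vertical below 0.06 rad and contact force between leaf_blue and arbor above 6 N) or (horizontal distance between leaf_yellow and arbor below 0.002 m and z of leaf_yellow in the frame of arbor between -0.003 and 0.003 m and angle between leaf_yellow's own z axis and vertical below 0.06 rad and contact force between leaf_yellow and arbor above 6 N) or (horizontal distance between leaf_red and arbor below 0.002 m and z of leaf_red in the frame of arbor between -0.003 and 0.003 m and angle between leaf_red's own z axis and vertical below 0.06 rad and contact force between leaf_red and arbor above 6 N))), for 0.8 s.
At the end, for the whole second after the job is handed in: The fitting leaf lies flat on the stand's plate (within 3 mm of its top), at rest, its arc centre within 2 mm of the spindle's axis; the other two leaves lie flat and at rest on the worktop itself (underside within about 5 mm of it), off the stand (((horizontal distance between leaf_blue and arbor below 0.002 m and z of leaf_blue in the frame of arbor between -0.003 and 0.003 m and angle between each of leaf_blue, leaf_yellow, leaf_red's own z axis and vertical below 0.06 rad and linear speed of each of leaf_blue, leaf_yellow, leaf_red below 0.01 m/s and height (world z) of leaf_yellow between -0.004 and 0.006 m and horizontal distance between each of leaf_yellow, leaf_red and arbor above 0.1 m and height (world z) of leaf_red between -0.004 and 0.006 m) or (horizontal distance between leaf_yellow and arbor below 0.002 m and z of leaf_yellow in the frame of arbor between -0.003 and 0.003 m and angle between each of leaf_yellow, leaf_blue, leaf_red's own z axis and vertical below 0.06 rad and linear speed of each of leaf_yellow, leaf_blue, leaf_red below 0.01 m/s and height (world z) of leaf_blue between -0.004 and 0.006 m and horizontal distance between each of leaf_blue, leaf_red and arbor above 0.1 m and height (world z) of leaf_red between -0.004 and 0.006 m) or (horizontal distance between leaf_red and arbor below 0.002 m and z of leaf_red in the frame of arbor between -0.003 and 0.003 m and angle between each of leaf_red, leaf_blue, leaf_yellow's own z axis and vertical below 0.06 rad and linear speed of each of leaf_red, leaf_blue, leaf_yellow below 0.01 m/s and height (world z) of leaf_blue between -0.004 and 0.006 m and horizontal distance between each of leaf_blue, leaf_yellow and arbor above 0.1 m and height (world z) of leaf_yellow between -0.004 and 0.006 m))); the robot touches nothing.
It fails at once if a leaf is pressed against the spindle with more than 18 N (contact force between any of leaf_blue, leaf_yellow, leaf_red and arbor above 18 N).
It fails at once if a bystander is moved more than 20 mm (distance of any of coffee_mug, cutting_oil, angle_piece, brass_block from where it was at the start of the episode above 0.02 m).
It also fails if it takes over 72 s, if anything falls off the work surface, if the arm or the gripper's body presses on something with over 40 N, if the wrist force passes 120 N, or if a joint passes its speed limit or range.

## Working session

There is one attempt and no reset: what is moved stays moved. The work goes in short steps, Python scripts to look and compute and a tool call to move; the robot and the scene stay as the last step left them, time stands still between calls to the robot, and variables do not carry over. Pictures are saved under pics/ and viewed, and the job is handed in when it is done.

Besides the shell and the picture viewer there is one more tool, called after ">>>" as name(argument=value, ...) on one line, values as JSON. servo_tool: Moves the arm, as the interface text tells. Its arguments: {"type":"object","properties":{"moves":{"type":"array","items":{"type":"array"}},"squeeze":{"type":"number"}},"required":["moves"]}

```bash
mkdir -p pics; ls; cat > h.py <<'E'
import numpy as np, cv2
from plant import sense, snapshot, camera_model, finish_job
def P(name,u,v,d):
    m=camera_model(name);K=np.array(m["intrinsics"]);T=np.array(m["world_from_camera"])
    c=np.linalg.inv(K)@np.array([u,v,1.0])*d
    return (T@np.append(c,1))[:3]
def Pz(name,u,v,z):
    m=camera_model(name);K=np.array(m["intrinsics"]);T=np.array(m["world_from_camera"])
    r=T[:3,:3]@np.linalg.inv(K)@np.array([u,v,1.0]);o=T[:3,3]
    return o+r*(z-o[2])/r[2]
def cloud(name,d):
    m=camera_model(name);K=np.array(m["intrinsics"]);T=np.array(m["world_from_camera"])
    v,u=np.mgrid[0:d.shape[0],0:d.shape[1]]
    c=np.stack([u,v,np.ones_like(u)],-1)@np.linalg.inv(K).T*d[...,None]
    return c@T[:3,:3].T+T[:3,3]
E
python3 - <<'E'
from h import *
for n in("top","side"):
    p,d=snapshot(n);np.savez("s0_"+n,p=p,d=d);cv2.imwrite(f"pics/{n}0.png",p[:,:,::-1])
    m=camera_model(n);print(n,np.round(m["intrinsics"],1).tolist(),np.round(m["world_from_camera"],3).tolist())
print(sense())
E
```

```text
pics
top [[438.0, 0.0, 273.3], [0.0, 438.0, 220.9], [0.0, 0.0, 1.0]] [[-0.08, -0.974, 0.213, 0.253], [-0.997, 0.078, -0.014, -0.005], [-0.003, -0.213, -0.977, 1.487], [0.0, 0.0, 0.0, 1.0]]
side [[380.6, 0.0, 279.9], [0.0, 380.6, 211.0], [0.0, 0.0, 1.0]] [[-0.972, -0.149, 0.181, 0.344], [-0.233, 0.678, -0.697, 0.763], [-0.019, -0.72, -0.694, 0.828], [0.0, 0.0, 0.0, 1.0]]
{'clock': 0.1, 'joints': array([ 6.40668472e+01,  2.79114454e+00,  5.60048497e+00,  9.29320917e+01,
       -1.74034121e-03,  8.26791043e+01]), 'dq': array([ 0.04537374, -0.06350532,  0.16900775, -0.02852497, -0.06632864,
        0.0959506 ]), 'tau': array([ 2.51997859e-03, -3.39851224e+01,  3.20935571e+01,  1.58775022e-02,
       -1.28894026e-04,  6.56025314e-07]), 'eef_pos': array([0.1672928 , 0.49697096, 0.19031071]), 'orientation': array([-1.79878028e+02, -1.39155887e-02,  1.61387730e+02]), 'ft_force': array([ 0.15711569, -0.70841139, -0.2370807 ]), 'torque': array([-0.02107336, -0.02429805, -0.01736002]), 'grip_width': 0.085635133890075}
```

View pics/top0.png

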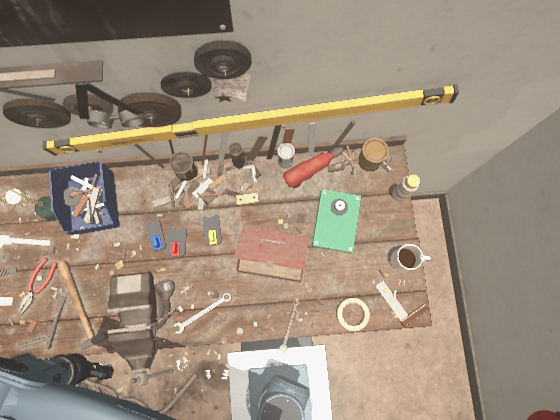

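View pics/side0.png

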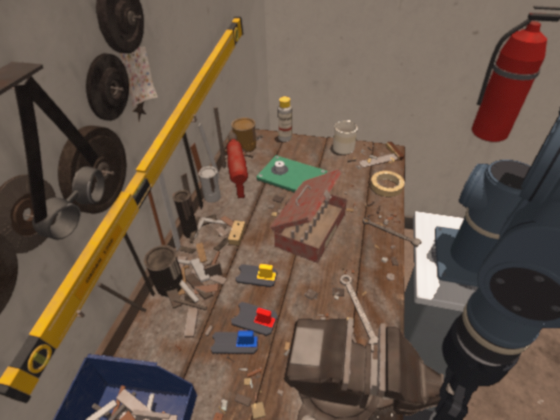

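The top view shows leaves at about (156,236) blue, (177,242) red and (212,231) yellow, and the stand at (338,220) with its spindle at (339,206). A toolbox stands between them at (272,250). Next I measure.

```bash
python3 - <<'E'
from h import *
s=np.load("s0_top.npz");p,d=s["p"],s["d"]
a=cv2.resize(p[205:265,135:235],None,fx=8,fy=8,interpolation=cv2.INTER_CUBIC)
cv2.imwrite("pics/leaves0.png",a[:,:,::-1])
a=cv2.resize(p[180:260,300:380],None,fx=7,fy=7,interpolation=cv2.INTER_CUBIC)
cv2.imwrite("pics/stand0.png",a[:,:,::-1])
X=cloud("top",d)
hsv=cv2.cvtColor(p,cv2.COLOR_RGB2HSV)
u0=np.mgrid[0:420,0:560]
def col(lo,hi,box,s=150,v=80):
    m=np.zeros(hsv.shape[:2],bool);x0,x1,y0,y1=box
    h=hsv[y0:y1,x0:x1]
    m[y0:y1,x0:x1]=(h[...,0]>=lo)&(h[...,0]<=hi)&(h[...,1]>s)&(h[...,2]>v)
    return m
for n,lo,hi in(("blue",105,125),("red",0,6),("yellow",22,32)):
    m=col(lo,hi,(140,230,210,262)); q=X[m];t=q[q[:,2]>q[:,2].max()-.008]
    print(n,m.sum(),np.round(q.min(0),3),np.round(q.max(0),3),np.round(t.mean(0),4),len(t))
m=col(55,90,(300,380,180,260),90,60);q=X[m];print("green",m.sum(),np.round(np.median(q,0),4))
m8=m.astype(np.uint8);c=max(cv2.findContours(m8,0,2)[0],key=cv2.contourArea);b=cv2.boxPoints(cv2.minAreaRect(c));print(b)
for x in b: print(np.round(Pz("top",x[0],x[1],.016),4))
# spindle region
w=X[195:222,325:355].reshape(-1,3); w=w[w[:,2]>.022]; print("spindle",np.round(w.min(0),4),np.round(w.max(0),4)); t=w[w[:,2]>w[:,2].max()-.006];print(len(t),np.round(t.mean(0),4))
# toolbox
w=X[222:282,232:312].reshape(-1,3);w=w[w[:,2]>.02];print("box",np.round(w.min(0),3),np.round(w.max(0),3))
w=X[230:285,100:180].reshape(-1,3)
# height map coarse over workspace
g={}
for pt in X[140:340,100:440].reshape(-1,3):
    if 0.15<pt[0]<.75 and -.6<pt[1]<.6:
        k=(int(pt[0]//.04),int(pt[1]//.04)); g[k]=max(g.get(k,0),pt[2])
print("y    ",[f"{j*4:4d}" for j in range(14,-13,-1)])
for i in range(18,3,-1): print(i*4,[f"{int(g.get((i,j),-.001)*1000):4d}" for j in range(14,-13,-1)])
E
```

```text
blue 17 [0.516 0.364 0.011] [0.548 0.383 0.054] [0.5315 0.3761 0.0501] 10
red 49 [0.489 0.299 0.01 ] [0.523 0.325 0.056] [0.5027 0.3141 0.0513] 12Traceback (most recent call last):
  File "<stdin>", line 16, in <module>
    return umr_maximum(a, axis, None, out, keepdims, initial, where)
ValueError: zero-size array to reduction operation maximum which has no identity
```

```bash
python3 - <<'E'
from h import *
s=np.load("s0_side.npz");p,d=s["p"],s["d"]
a=cv2.resize(p[145:365,200:350],None,fx=4,fy=4,interpolation=cv2.INTER_CUBIC)[:600]
cv2.imwrite("pics/side0b.png",a[:,:,::-1])
a=cv2.resize(p[150:205,245:335],None,fx=8,fy=8,interpolation=cv2.INTER_CUBIC)
cv2.imwrite("pics/side0c.png",a[:,:,::-1])
E
cat > m.py <<'E'
from h import *
s=np.load("s0_top.npz");p,d=s["p"],s["d"]
X=cloud("top",d)
hsv=cv2.cvtColor(p,cv2.COLOR_RGB2HSV)
def col(lo,hi,box,s=150,v=80):
    m=np.zeros(hsv.shape[:2],bool);x0,x1,y0,y1=box
    h=hsv[y0:y1,x0:x1]
    m[y0:y1,x0:x1]=(h[...,0]>=lo)&(h[...,0]<=hi)&(h[...,1]>s)&(h[...,2]>v)
    return m
print(hsv[238,213],hsv[236,213],hsv[243,157],hsv[220,330])
# by height: tabs
for n,b in(("blue",(148,166,225,255)),("red",(168,186,230,258)),("yellow",(203,222,222,250))):
    w=X[b[2]:b[3],b[0]:b[1]].reshape(-1,3);t=w[(w[:,2]>.043)]
    r=cv2.minAreaRect((t[:,:2]*1000).astype(np.float32));print(n,len(t),np.round(t.mean(0),4),r)
    l=w[(w[:,2]>.006)&(w[:,2]<.07)];r=cv2.minAreaRect((l[:,:2]*1000).astype(np.float32));print("  leaf",r)
m=col(55,90,(300,380,180,260),90,60);q=X[m];print("green",m.sum(),np.round(np.median(q,0),4))
m8=m.astype(np.uint8);c=max(cv2.findContours(m8,0,2)[0],key=cv2.contourArea);r=cv2.minAreaRect(c);b=cv2.boxPoints(r);print(b.tolist())
for x in b: print(np.round(Pz("top",x[0],x[1],.016),4))
w=X[195:222,325:355].reshape(-1,3); w=w[w[:,2]>.022]; print("spindle",np.round(w.min(0),4),np.round(w.max(0),4)); t=w[w[:,2]>w[:,2].max()-.006];print(len(t),np.round(t.mean(0),4))
w=X[222:282,232:312].reshape(-1,3);w=w[w[:,2]>.02];print("box",np.round(w.min(0),3),np.round(w.max(0),3))
g={}
for pt in X[140:340,100:440].reshape(-1,3):
    if 0.15<pt[0]<.75 and -.6<pt[1]<.6:
        k=(int(pt[0]//.04),int(pt[1]//.04)); g[k]=max(g.get(k,0),pt[2])
print("y    ",*[f"{j*4:4d}" for j in range(14,-13,-1)])
for i in range(18,3,-1): print(f"{i*4:5d}",*[f"{int(g.get((i,j),-.001)*1000):4d}" for j in range(14,-13,-1)])
E
python3 m.py
```

```text
[ 21 153 231] [ 19 155 188] [113 112 109] [ 69  75 218]
blue 49 [0.5198 0.3582 0.1084] ((391.97637939453125, 194.4510498046875), (485.9407653808594, 26.181684494018555), 52.10121536254883)
  leaf ((542.946044921875, 377.75628662109375), (58.90380096435547, 103.19322204589844), 88.66485595703125)
red 49 [0.5007 0.3061 0.0797] ((378.40283203125, 164.38352966308594), (420.7712097167969, 31.485530853271484), 49.270103454589844)
  leaf ((526.3457641601562, 309.36541748046875), (59.36138153076172, 89.1858139038086), 87.67308807373047)
yellow 47 [0.5175 0.1736 0.1419] ((398.3852844238281, 99.94357299804688), (358.02783203125, 24.829904556274414), 31.94858169555664)
  leaf ((541.4296264648438, 186.6725311279297), (61.74128723144531, 96.32893371582031), 88.53948974609375)
green 0 [nan nan nan]
  return _methods._mean(a, axis=axis, dtype=dtype,
  ret = um.true_divide(
Traceback (most recent call last):
  File "m.py", line 17, in <module>
    m8=m.astype(np.uint8);c=max(cv2.findContours(m8,0,2)[0],key=cv2.contourArea);r=cv2.minAreaRect(c);b=cv2.boxPoints(r);print(b.tolist())
                            ~~~^^^^^^^^^^^^^^^^^^^^^^^^^^^^^^^^^^^^^^^^^^^^^^^^^
ValueError: max() iterable argument is empty
```

View pics/leaves0.png

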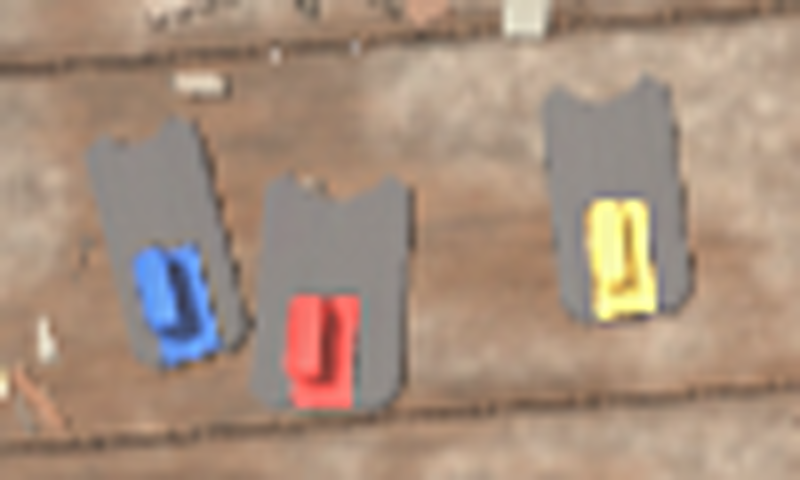

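View pics/stand0.png

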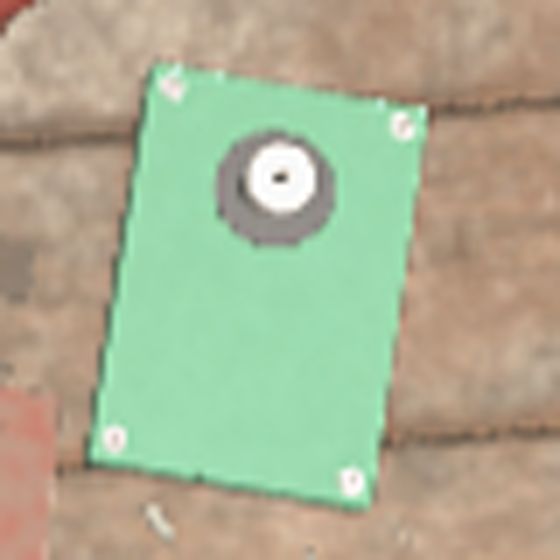

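View pics/side0b.png

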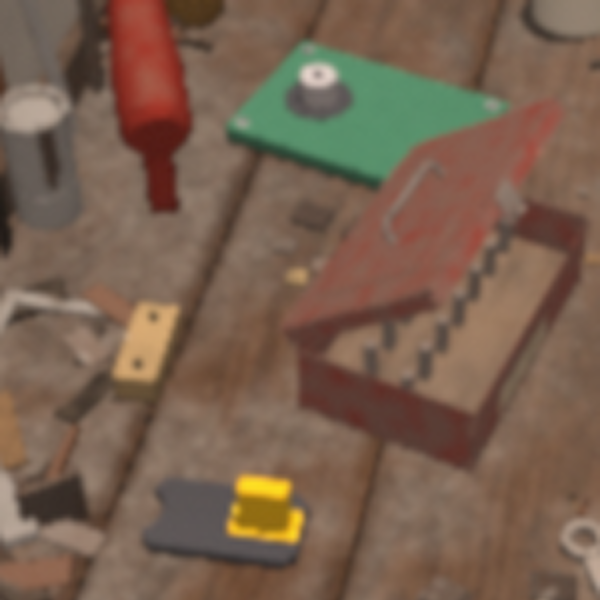

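View pics/side0c.png

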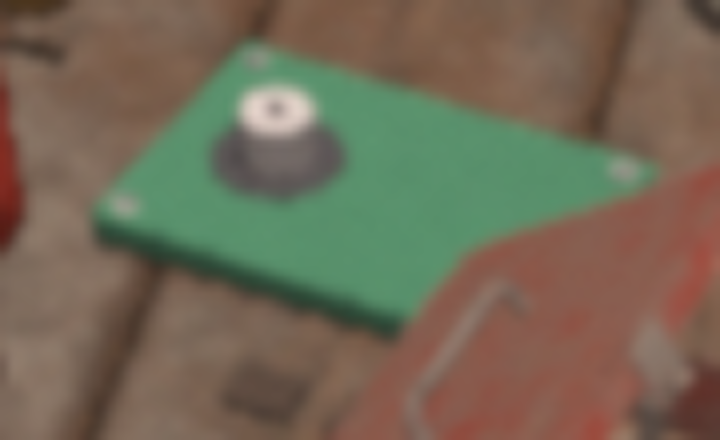

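```bash
sed -i 's/^m=col(55,90.*/m=col(55,90,(300,380,180,260),60,60);q=X[m];print("green",m.sum(),np.round(np.median(q,0),4))/' m.py; cat >> m.py <<'E'
print("spindle depth patch z mm (row 196..216, col 328..352)")
print(np.round(X[196:217,328:353,2]*1000).astype(int))
E
python3 m.py
```

```text
[ 21 153 231] [ 19 155 188] [113 112 109] [ 69  75 218]
blue 49 [0.5198 0.3582 0.1084] ((391.97637939453125, 194.4510498046875), (485.9407653808594, 26.181684494018555), 52.10121536254883)
  leaf ((542.946044921875, 377.75628662109375), (58.90380096435547, 103.19322204589844), 88.66485595703125)
red 49 [0.5007 0.3061 0.0797] ((378.40283203125, 164.38352966308594), (420.7712097167969, 31.485530853271484), 49.270103454589844)
  leaf ((526.3457641601562, 309.36541748046875), (59.36138153076172, 89.1858139038086), 87.67308807373047)
yellow 47 [0.5175 0.1736 0.1419] ((398.3852844238281, 99.94357299804688), (358.02783203125, 24.829904556274414), 31.94858169555664)
  leaf ((541.4296264648438, 186.6725311279297), (61.74128723144531, 96.32893371582031), 88.53948974609375)
green 2024 [ 0.5462 -0.2379  0.0171]
[[311.86834716796875, 245.97865295410156], [321.13525390625, 188.83274841308594], [361.3743896484375, 195.35801696777344], [352.10748291015625, 252.50392150878906]]
[ 0.4762 -0.1502  0.016 ]
[ 0.6744 -0.2022  0.016 ]
[ 0.6397 -0.3394  0.016 ]
[ 0.4431 -0.2836  0.016 ]
spindle [ 0.2531 -0.
[... 3405 characters left out ...]
20 24 34 41 41 45 44 38 43 27 13 13 19 16 17 20 17 18
  19]
 [22 14 20 17 22 22 20 17 23 33 33 33 38 41 30 17 23 22 20 18 14 17 24 14
  19]
 [10 22 15 20 21 13 20 14 18 19 23 23 24 17 11 20 19 24 16 15 19 14 21 14
  17]
 [20 23 19 21 16 18 18 15 15 19 20 18 15 19 16 28 16 21 16 19 20  9 20 22
  13]
 [16 19 19 17 21 13 20 16 14 17 23 16 15 14 11 16 15 15 12 16 14 19 16 12
  13]
 [20 15 16 11 12 21 15 19 14 20 19 22 14 13 15 16 19 21 16 13 17 10 22 17
  18]
 [15 13 21 20 17 16 20 13 18 14 19 15 19 18 19 16 20 18 16 15 22 21 26 20
  20]
 [16 17 14 12 22 16 21 22 16 18 15 11 22  8 26 18 12 16 14 13 15 17 13 12
  15]
 [17 13 17 15 17 16 20 17 24 13 11 24 29 16 20 12 20 17 23 15 16 18 16 18
  21]]
```

```bash
cat > n.py <<'E'
from h import *
acc={}
for n in("top","side"):
    ds=[];ps=[]
    s=np.load(f"s0_{n}.npz");p,d=s["p"],s["d"]
    X=cloud(n,d)
    hsv=cv2.cvtColor(p,cv2.COLOR_RGB2HSV)
    if n=="top": b=(326,352,194,222)
    else: b=(265,300,155,180)
    w=X[b[2]:b[3],b[0]:b[1]];h=hsv[b[2]:b[3],b[0]:b[1]]
    print(n,"S\n",h[...,1].astype(int)); print("V\n",h[...,2].astype(int))
    dark=(h[...,1]<55)&(h[...,2]<(160 if n=="top" else 110));wh=(h[...,1]<60)&(h[...,2]>(225 if n=="top" else 180));gr=(h[...,1]>70)&(h[...,0]>60)&(h[...,0]<85)
    for k,m in(("dark",dark),("white",wh),("green",gr)):
        q=w[m];q=q[(q[:,2]>-.02)&(q[:,2]<.1)];print(k,len(q),np.round(np.median(q,0)*1000,1),np.round(q.mean(0)*1000,1),"sd",np.round(q[:,2].std()*1000,1))
        vv,uu=np.nonzero(m);print("   pix centroid",uu.mean()+b[0],vv.mean()+b[2], uu.min()+b[0],uu.max()+b[0],vv.min()+b[2],vv.max()+b[2])
E
python3 n.py
```

```text
top S
 [[78 76 75 75 76 77 74 76 75 77 75 75 76 76 75 76 76 76 77 79 78 79 80 73
  72 63]
 [77 76 73 73 77 76 76 76 76 75 74 75 75 76 75 74 75 75 76 76 76 75 76 76
  77 77]
 [75 76 72 75 75 76 76 76 76 75 76 75 75 74 75 76 75 75 75 75 76 75 75 76
  76 75]
 [75 77 75 74 76 75 76 76 75 77 77 78 77 75 75 77 76 75 76 76 76 75 75 77
  77 74]
 [75 76 76 74 75 75 75 75 76 77 63 62 55 55 59 74 75 78 76 75 75 77 72 76
  76 75]
 [75 74 75 75 75 75 77 77 62 41 25 20 17 15 11 36 39 63 78 76 76 76 75 73
  75 75]
 [74 74 75 75 75 77 79 56 20 18 18 20 20 20 21 20 15 20 61 74 77 77 77 74
  76 75]
 [75 74 74 75 76 76 57 13 16 16 18 21  7  4  5  7 10 21 15 43 78 77 77 73
  76 76]
 [75 75 76 76 77 67 17 17 14 17 22  2  0  1  0  0  0  6 18 16 68 78 76 75
  75 74]
 [75 76 76 75 76 34 21 14 15 22  3  0  0  1  3  0  1  0 22 17 23 67 78 76
  75 74]
 [76 76 76 74 73 18 18 14 13 26  0  0  0 15 30  9  1  0  6 15 14 49 77 76
  75 73]
 [75 76 75 76 63 21 17 16 16 26  0  0  1 25 26 13  0  1  0 15 13 27 78 76
  75 75]
 [74 75 74 76 56 21 17 16 20 25  0  1  1  9  7  2  0  0  3 17 14 23 80 76
  76 76]
 [74 74 75 75 
[... 11639 characters left out ...]
 146 145 145 143]
 [136 142 145 146 146 145 145 145 145 145 146 146 147 146 146 145 144 144
  144 144 143 144 144 144 146 145 144 146 145 145 146 145 146 145 144]
 [116 128 136 141 143 143 144 144 145 146 146 147 146 147 145 145 145 144
  144 144 144 144 144 145 145 145 145 145 145 145 145 146 145 146 145]]
dark 83 [ 603.7 -243.    16.3] [ 605.5 -248.4   17.5] sd 4.6
   pix centroid 279.1309523809524 170.16666666666666 272 287 155 174
white 37 [ 608.3 -255.6   40.4] [ 608.  -260.2   37.4] sd 8.4
   pix centroid 279.10526315789474 163.3684210526316 275 283 161 166
green 487 [ 583.4 -247.9   15.6] [ 591.5 -253.1   15.6] sd 1.7
   pix centroid 283.3975409836066 170.3627049180328 265 299 157 179
```

```bash
cat > fit.py <<'E'
from h import *
from scipy.optimize import minimize
def proj(n,pts):
    m=camera_model(n);K=np.array(m["intrinsics"]);T=np.linalg.inv(np.array(m["world_from_camera"]))
    c=np.asarray(pts)@T[:3,:3].T+T[:3,3];q=c@K.T;return q[:,:2]/q[:,2:]
S=8
def raster(n,polys,box):
    m=np.zeros(((box[3]-box[2])*S,(box[1]-box[0])*S),np.uint8)
    for P_ in polys:
        q=proj(n,P_); q=(q+.5-[box[0],box[2]])*S-.5
        cv2.fillPoly(m,[np.round(q*16).astype(np.int32)],1,shift=4)
    return cv2.resize(m.astype(np.float32),None,fx=1/S,fy=1/S,interpolation=cv2.INTER_AREA)
def tf(P_,x,y,th,z0):
    c,s=np.cos(th),np.sin(th);P_=np.asarray(P_,float)
    return np.stack([x+c*P_[:,0]-s*P_[:,1],y+s*P_[:,0]+c*P_[:,1],z0+P_[:,2]],-1)
def leaf(R,w):
    a=np.radians(np.linspace(-60,60,25)); arc=[(-R*np.cos(t),-R*np.sin(t)) for t in a]
    o=[(-115,-w/2+6),(-109,-w/2),(-R*.5,-w/2)]+arc[::-1][::-1]
    # arc from y=+? ensure order
    arc=[(-R*np.cos(t),R*np.sin(t)) for t in a]
    o=[(-115,-w/2+6),(-109,-w/2),(-R*.5,-w/2)]+arc+[(-R*.5,w/2),(-109,w/2),(-115,w/2-6)]
    return np.array([(x,y,10) for x,y in o])/1000
def tabpolys():
    b=[(-107,-7),(-73,-7),(-73,7),(-107,7)]
    return np.array([(x,y,51) for x,y in b])/1000
def fit(n,polys,mask,box,x0,z0=0):
    t=mask[box[2]:box[3],box[0]:box[1]].astype(np.float32)
    f=lambda p:np.abs(raster(n,[tf(q,p[0]/1000,p[1]/1000,np.radians(p[2]),z0) for q in polys],box)-t).sum()
    best=None
    for k in range(3):
        r=minimize(f,x0,method="Nelder-Mead",options=dict(initial_simplex=np.array([x0]+[np.array(x0)+d for d in([8,0,0],[0,8,0],[0,0,6])]),xatol=.05,fatol=.05,maxiter=300));x0=r.x
    return r.x,r.fun,t.sum()
LV=dict(blue=(16,49),yellow=(20,56),red=(24,63))
E
cat > f0.py <<'E'
from fit import *
s=np.load("s0_top.npz");p=s["p"];hsv=cv2.cvtColor(p,cv2.COLOR_RGB2HSV).astype(int)
out=cv2.resize(p,None,fx=8,fy=8,interpolation=cv2.INTER_CUBIC)
for nm,box,lohi,x0 in(("blue",(142,170,216,254),(100,125),(620,395,15)),("red",(164,190,222,260),(0,8),(600,312,0)),("yellow",(200,226,210,248),(15,32),(625,185,0))):
    grey=(hsv[...,1]<40)&(hsv[...,2]<150); 
    colr=(hsv[...,0]>=lohi[0])&(hsv[...,0]<=lohi[1])&(hsv[...,1]>(100 if nm!="blue" else 90))
    if nm=="red": colr&=hsv[...,1]>140
    if nm=="yellow": colr&=hsv[...,2]>140; colr&=hsv[...,1]>110
    m=(grey|colr).astype(np.uint8)
    sub=np.zeros_like(m);sub[box[2]:box[3],box[0]:box[1]]=m[box[2]:box[3],box[0]:box[1]]
    k,l,st,_=cv2.connectedComponentsWithStats(sub,connectivity=4);m=(l==1+st[1:,4].argmax())
    m=cv2.morphologyEx(m.astype(np.uint8),cv2.MORPH_CLOSE,np.ones((3,3)))
    L=leaf(*LV[nm]);tb=tabpolys()
    r=fit("top",[L,tb],m,box,np.array(x0,float));print(nm,np.round(r[0],1),round(float(r[1]),1),r[2])
    x,y,th=r[0][0]/1000,r[0][1]/1000,np.radians(r[0][2])
    print("   tab",np.round(tf([[-.09,0,.03]],x,y,th,0)[0],4))
    for q in(L,tb): cv2.polylines(out,[np.round((proj("top",tf(q,x,y,th,0))+.5)*8).astype(int)],True,(0,255,255),1)
    # from side
m=(hsv[...,0]>55)&(hsv[...,0]<90)&(hsv[...,1]>45);m[:180]=0;m[262:]=0;m[:,:300]=0;m[:,380:]=0
m=m.astype(np.uint8);cs,_=cv2.findContours(m,0,2);c=max(cs,key=cv2.contourArea);m[:]=0;cv2.drawContours(m,[c],-1,1,-1)
R=np.array([(-150,-70,16),(55,-70,16),(55,70,16),(-150,70,16)])/1000
r=fit("top",[R],m,(300,380,180,262),np.array([600,-258,-15.]));print("stand",np.round(r[0],2),r[1:])
x,y,th=r[0][0]/1000,r[0][1]/1000,np.radians(r[0][2]);cv2.polylines(out,[np.round((proj("top",tf(R,x,y,th,0))+.5)*8).astype(int)],True,(255,0,255),1)
a=np.linspace(0,6.28,40);C=np.stack([16*np.cos(a),16*np.sin(a),0*a+41],-1)/1000
wm=(hsv[...,1]<30)&(hsv[...,2]>195);wm=wm.astype(np.uint8);wm[:198]=0;wm[213:]=0;wm[:,:333]=0;wm[:,348:]=0;wm=cv2.morphologyEx(wm,cv2.MORPH_CLOSE,np.ones((3,3)))
r2=fit("top",[C],wm,(328,354,194,218),np.array([605,-257,0.]));print("spindle top",np.round(r2[0],2),r2[1:])
print("axis up check: z41", Pz("top",339.95,205.05,.041), "side",Pz("side",279.1,163.4,.041))
cv2.polylines(out,[np.round((proj("top",tf(C,r2[0][0]/1000,r2[0][1]/1000,0,0))+.5)*8).astype(int)],True,(255,0,0),1)
cv2.imwrite("pics/fitl.png",out[205*8:265*8,138*8:232*8,::-1]);cv2.imwrite("pics/fits.png",out[184*8:258*8,304*8:370*8,::-1])
E
python3 f0.py
```

```text
blue [618.7 393.9  12.6] 29.1 403.0
   tab [0.5309 0.3742 0.03  ]
red [596.  304.7  -5.1] 38.2 486.0
   tab [0.5064 0.3127 0.03  ]
yellow [625.1 190.4   2.6] 85.2 389.0
   tab [0.5352 0.1863 0.03  ]
stand [ 605.24 -255.45  -14.93] (np.float64(51.875), np.float32(2365.0))
spindle top [ 605.69 -256.4     2.06] (np.float64(7.703125), np.float32(74.0))
axis up check: z41 [ 0.60495782 -0.25683677  0.041     ] side [ 0.60677834 -0.2552039   0.041     ]
```

View pics/fitl.png

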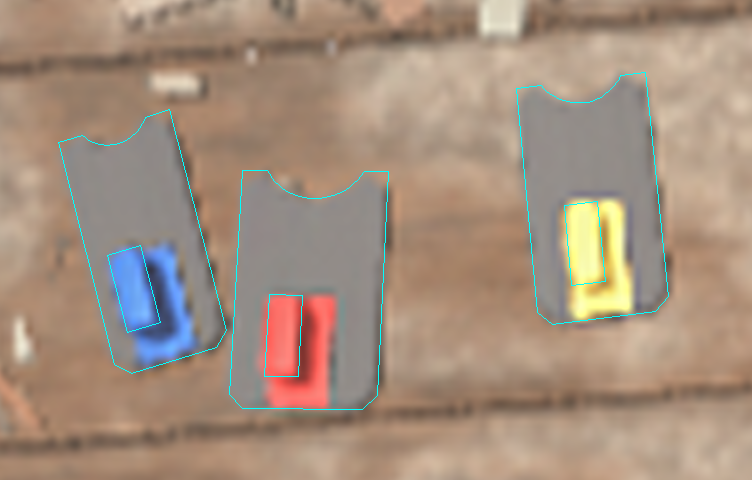

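View pics/fits.png

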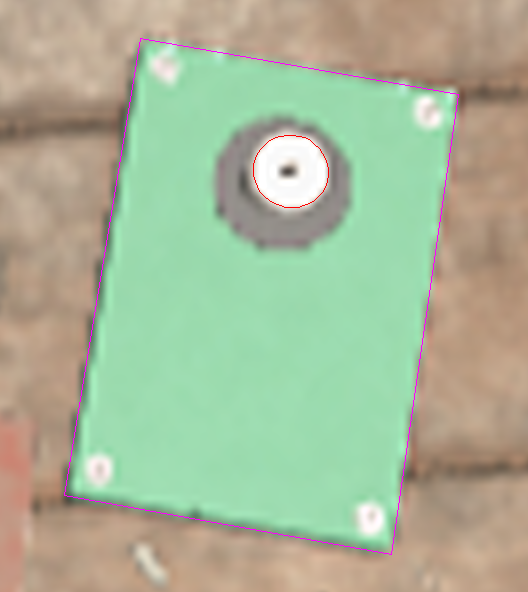

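The fits are good: blue is at (619,394) mm, yaw 12.6°. The stand and spindle are at (605,-256) mm, yaw -15°. The spindle's top is about 25 mm above the plate and looks like r16, so I will try blue first. Before moving I check the toolbox clearance beside the stand.

```bash
python3 - <<'E'
from h import *
for n in("top","side"):
    X=cloud(n,np.load(f"s0_{n}.npz")["d"]).reshape(-1,3)
    for y in np.arange(-.24,-.06,.02):
        w=X[(X[:,1]>y)&(X[:,1]<y+.02)&(X[:,0]>.3)&(X[:,0]<.6)&(X[:,2]>.035)&(X[:,2]<.25)]
        if len(w): print(n,f"{y:.2f}",len(w),"x",np.round(w[:,0].min(),3),np.round(w[:,0].max(),3),"zmax",np.round(w[:,2].max(),3), "z at x>.46",np.round(w[w[:,0]>.46][:,2].max(initial=0),3))
E
```

```text
top -0.14 49 x 0.449 0.505 zmax 0.122 z at x>.46 0.113
top -0.12 196 x 0.368 0.509 zmax 0.164 z at x>.46 0.117
top -0.10 229 x 0.362 0.515 zmax 0.167 z at x>.46 0.124
top -0.08 228 x 0.367 0.52 zmax 0.169 z at x>.46 0.127
side -0.14 16 x 0.454 0.502 zmax 0.117 z at x>.46 0.107
side -0.12 174 x 0.375 0.511 zmax 0.164 z at x>.46 0.115
side -0.10 192 x 0.362 0.515 zmax 0.165 z at x>.46 0.121
side -0.08 136 x 0.366 0.517 zmax 0.164 z at x>.46 0.125
```

>>> servo_tool(moves=[[[0, 0, 50], 0, 0], [[30, -10, 80], 5, 0], [[80, -27, 80], 15, 0], [[140, -48, 80], 25, 0], [[200, -68, 80], 31, 0], [[260, -89, 60], 31, 0], [[320, -109, 20], 31, 0], [[363, -124, -30], 31, 0], [[363, -124, -70], 31, 0], [[363, -124, -70], 31, 0], [[363, -124, -70], 31, 0]], squeeze=60)

```text
clock: 1.48
eef_pos: [0.5303, 0.3741, 0.1227]
orientation: [180.0, 0.0, -167.6]
ft_force: [0.4, 0.4, 0.4]
grip_width: 0.0854
```

>>> servo_tool(moves=[[[0, 0, -55], 0, 0], [[0, 0, -100], 0, 0], [[0, 0, -101], 0, 0], [[0, 0, -101], 0, 0.5], [[0, 0, -101], 0, 0.9], [[0, 0, -101], 0, 1], [[0, 0, -101], 0, 1], [[0, 0, -101], 0, 1]], squeeze=60)

```text
clock: 2.48
eef_pos: [0.5307, 0.3735, 0.0206]
orientation: [180.0, 0.0, -167.6]
ft_force: [-0.7, 0.2, 0.0]
grip_width: 0.0001
```

```bash
python3 - <<'E'
from h import *
s=sense();print(s["eef_pos"],s["orientation"],s["ft_force"],s["torque"],s["grip_width"])
for n in("side",):
    p,d=snapshot(n);cv2.imwrite("pics/g1.png",cv2.resize(p[250:400,150:350],None,fx=4,fy=4)[:,:,::-1])
E
```

```text
[0.53066807 0.37354041 0.0206143 ] [ 1.79995459e+02  1.20096275e-02 -1.67616136e+02] [-0.70778319  0.22733085  0.04304872] [ 0.01842472 -0.01568889 -0.0604323 ] 0.0001289506467001245
```

View pics/g1.png

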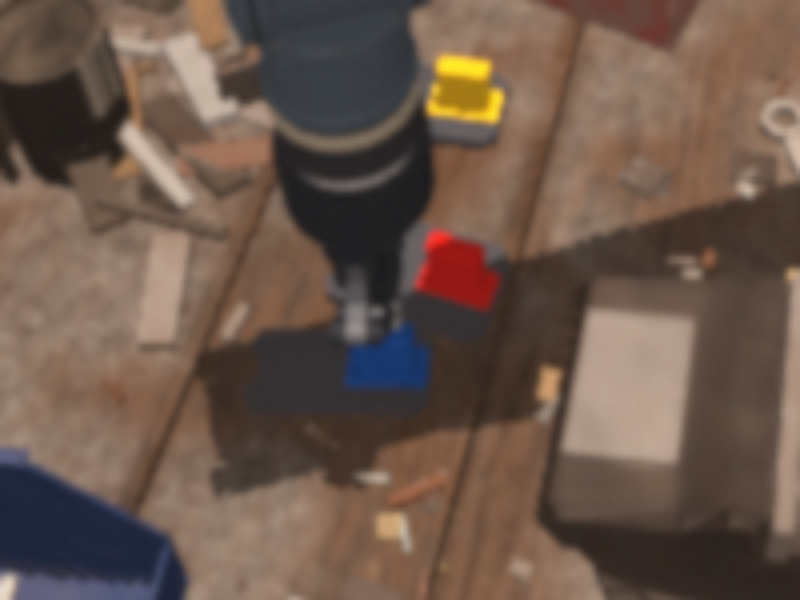

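The jaws shut on nothing (0.0001), and the blue leaf has not moved: its tab is still at about (246,339) in the side view. I check where the fingers really are.

```bash
python3 - <<'E'
from fit import *
p,d=snapshot("side");t,dt=snapshot("top")
np.savez("s1_side",p=p,d=d);np.savez("s1_top",p=t,d=dt)
print("TCP proj side",proj("side",[[.5307,.3735,.0206]]),"top",proj("top",[[.5307,.3735,.0206]]))
print("blue tab c proj side",proj("side",[[.531,.374,.051],[.531,.374,.01]]))
print(Pz("side",240,332,.03),Pz("side",240,332,.02))
X=cloud("side",d)
print(np.round(X[326:346:2,234:256:2]*1000).astype(int).tolist())
cv2.imwrite("pics/g2.png",cv2.resize(p[300:370,205:275],None,fx=8,fy=8,interpolation=cv2.INTER_CUBIC)[:,:,::-1])
cv2.imwrite("pics/g3.png",cv2.resize(t[200:280,120:220],None,fx=7,fy=7,interpolation=cv2.INTER_CUBIC)[:,:,::-1])
E
```

```text
TCP proj side [[246.92559003 338.15877308]] top [[156.81105269 242.12844701]]
blue tab c proj side [[245.64633495 331.64737007]
 [247.10197944 340.5861822 ]]
[0.54834789 0.36718724 0.03      ] [0.55090488 0.36222265 0.02      ]
[[[575, 340, 0], [527, 421, 159], [522, 422, 162], [518, 421, 162], [526, 396, 116], [522, 396, 118], [518, 395, 117], [521, 379, 88], [535, 338, 11], [530, 337, 12], [526, 336, 11]], [[533, 420, 147], [526, 424, 158], [522, 424, 159], [518, 422, 157], [517, 417, 149], [513, 416, 148], [513, 408, 134], [514, 396, 113], [533, 343, 11], [530, 340, 8], [525, 339, 8]], [[529, 427, 154], [525, 427, 156], [522, 426, 154], [517, 427, 159], [514, 423, 153], [511, 421, 151], [512, 411, 132], [514, 398, 108], [533, 345, 6], [528, 346, 9], [523, 346, 12]], [[528, 432, 155], [524, 431, 154], [521, 429, 152], [517, 429, 154], [512, 429, 157], [509, 427, 154], [512, 412, 126], [523, 379, 61], [522, 372, 49], [518, 370, 48], [524, 345, 1]], [[527, 434, 152], [523, 434, 153], [519, 434, 154], [515, 433, 154], [512, 432, 154], [508, 430, 152], [528, 381, 54], [524, 379, 52], [
[... 241 characters left out ...]
 10], [558, 373, 9], [546, 387, 40], [541, 386, 41], [537, 386, 42], [532, 385, 43], [528, 384, 42], [523, 383, 43], [519, 382, 42], [515, 380, 40], [517, 366, 14]], [[561, 379, 10], [344, 763, 828], [546, 387, 31], [542, 387, 32], [538, 385, 31], [533, 385, 33], [529, 383, 31], [525, 382, 30], [519, 384, 36], [516, 380, 31], [516, 370, 12]], [[559, 384, 10], [554, 384, 12], [550, 383, 11], [543, 387, 24], [538, 387, 24], [534, 385, 24], [530, 384, 22], [525, 382, 22], [521, 382, 22], [516, 381, 22], [514, 374, 11]], [[557, 389, 11], [553, 389, 12], [548, 388, 13], [543, 388, 15], [539, 387, 15], [535, 385, 13], [530, 384, 14], [526, 383, 12], [521, 382, 14], [517, 381, 14], [513, 380, 13]]]
```

View pics/g2.png

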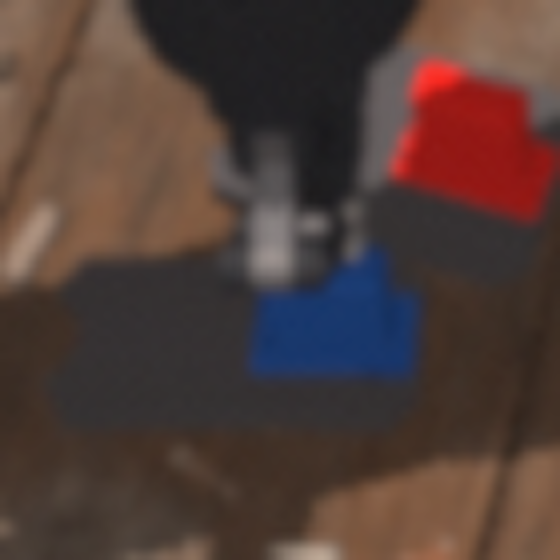

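View pics/g3.png

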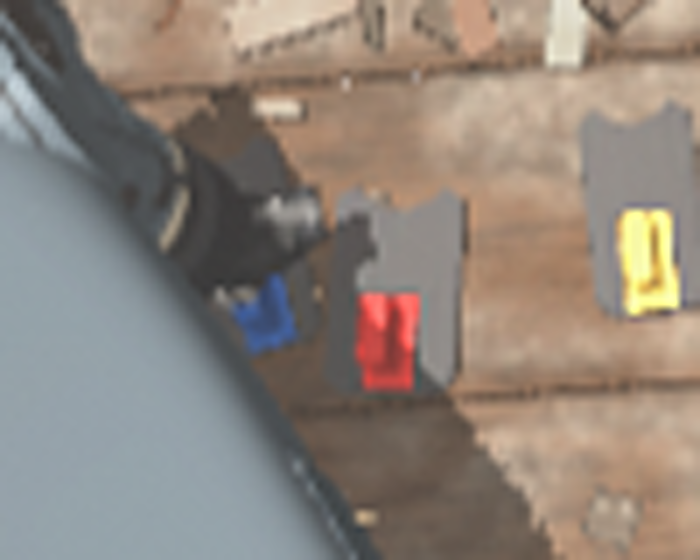

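```bash
python3 - <<'E'
from fit import *
s=sense();print(s["clock"],s["eef_pos"],s["grip_width"],s["joints"])
p,d=snapshot("side");s=sense();print(s["clock"],s["eef_pos"],s["grip_width"],s["ft_force"])
q=np.load("s1_side.npz")["p"];print(np.abs(p.astype(int)-q).mean())
cv2.imwrite("pics/g4.png",p[:,:,::-1])
E
```

```text
2.625 [0.53042885 0.37342418 0.02021907] 0.0003924953426804458 [ 2.92263831e+01  2.26782419e+01  9.45555815e+00  7.68003821e+01
 -2.78370540e-04  1.68406394e+01]
2.675 [0.53039128 0.37339211 0.02016736] 0.0001032958688165264 [-0.33619404 -0.20898177 -0.08717648]
0.5165433673469387
```

View pics/g4.png

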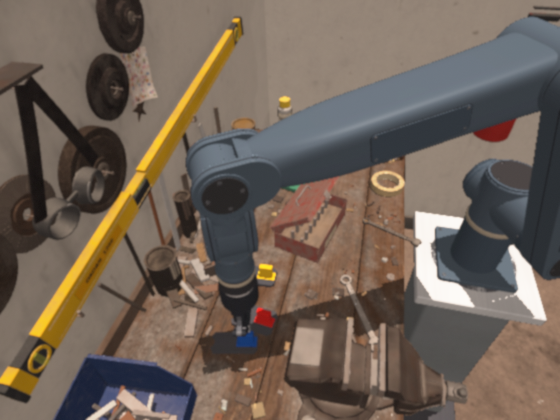

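```bash
python3 - <<'E'
from fit import *
for n in("side","top"):
    z=np.load(f"s1_{n}.npz");X=cloud(n,z["d"]);Q=X.reshape(-1,3);C=z["p"].reshape(-1,3)
    for a in range(50,300,15):
        k=(Q[:,2]>a/1000)&(Q[:,2]<(a+15)/1000)&(abs(Q[:,0]-.53)<.12)&(abs(Q[:,1]-.374)<.12)
        w=Q[k]*1000
        if len(w)>2: print(n,a,len(w),"x",np.percentile(w[:,0],[5,95]).round(),"y",np.percentile(w[:,1],[5,95]).round(),"rgb",np.median(C[k],0))
cv2.imwrite("pics/g5.png",cv2.resize(np.load("s1_side.npz")["p"][240:350,190:290],None,fx=5.4,fy=5.4,interpolation=cv2.INTER_CUBIC)[:,:,::-1])
E
```

```text
side 50 64 x [494. 527.] y [312. 382.] rgb [151.5  34.5  29.5]
side 65 10 x [520. 523.] y [370. 382.] rgb [81.5 76.5 78. ]
side 80 3 x [521. 522.] y [370. 379.] rgb [77. 71. 70.]
side 95 10 x [516. 526.] y [380. 393.] rgb [45.5 43.  44. ]
side 110 40 x [412. 527.] y [386. 491.] rgb [44.  41.5 43. ]
side 125 151 x [413. 517.] y [378. 489.] rgb [66. 52. 44.]
side 140 288 x [411. 530.] y [379. 478.] rgb [85. 71. 66.]
side 155 102 x [511. 531.] y [389. 430.] rgb [81. 76. 76.]
side 170 63 x [515. 533.] y [404. 415.] rgb [41. 38. 40.]
side 185 113 x [496. 550.] y [382. 412.] rgb [34. 33. 35.]
side 200 170 x [495. 555.] y [379. 412.] rgb [33. 32. 33.]
side 215 197 x [496. 553.] y [378. 412.] rgb [33. 32. 33.]
side 230 225 x [497. 560.] y [371. 410.] rgb [38. 35. 36.]
side 245 212 x [499. 555.] y [371. 409.] rgb [40. 37. 37.]
side 260 133 x [499. 550.] y [380. 410.] rgb [66. 57. 51.]
side 275 224 x [498. 554.] y [375. 410.] rgb [93.5 84.5 76. ]
side 290 249 x [499. 556.] y [376. 409.] rgb [57. 62. 68.]
top 50 31 x [492. 522.] y [307. 374.] rgb [189.  73.  70.]
top 65 9 x [522. 529.] y [358. 
[... 201 characters left out ...]
op 125 19 x [518. 536.] y [322. 357.] rgb [65. 64. 63.]
top 140 43 x [528. 555.] y [312. 340.] rgb [104.  99.  94.]
top 155 26 x [528. 550.] y [315. 342.] rgb [128.5 125.5 122. ]
top 170 17 x [528. 549.] y [330. 338.] rgb [66. 65. 64.]
top 185 19 x [503. 543.] y [335. 349.] rgb [61. 60. 60.]
top 200 29 x [502. 547.] y [335. 350.] rgb [61. 60. 59.]
top 215 27 x [504. 550.] y [335. 346.] rgb [61. 60. 60.]
top 230 47 x [507. 557.] y [336. 350.] rgb [70. 68. 68.]
top 245 27 x [508. 551.] y [339. 349.] rgb [66. 64. 64.]
top 260 14 x [513. 548.] y [338. 345.] rgb [95.5 89.  81. ]
top 275 22 x [509. 548.] y [337. 345.] rgb [121.5 115.  103.5]
top 290 21 x [511. 557.] y [336. 348.] rgb [81. 86. 89.]
```

View pics/g5.png

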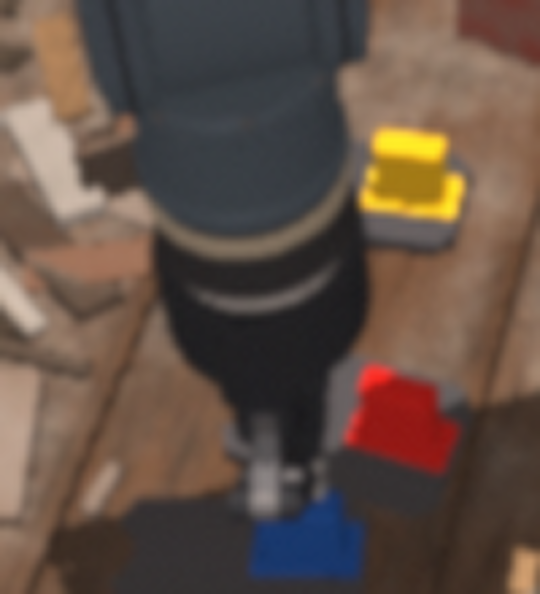

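Pictures and readings disagree. The depth shows the gripper open with its body at z≈185 mm, which puts the TCP at about 0.12, while the state says z=0.02 and jaws shut. I move up and open a little to see which one follows.

>>> servo_tool(moves=[[[0, 0, 30], 0, 0.5], [[0, 0, 60], 0, 0], [[0, 0, 60], 0, 0], [[0, 0, 60], 0, 0]])

```text
clock: 3.18
eef_pos: [0.5303, 0.3734, 0.0797]
orientation: [-180.0, -0.0, -167.6]
ft_force: [0.1, -1.1, 0.1]
grip_width: 0.0724
```

```bash
python3 - <<'E'
from fit import *
s=sense();print(s["clock"],s["eef_pos"],s["grip_width"],s["joints"])
p,d=snapshot("side");t,dt=snapshot("top");np.savez("s2_side",p=p,d=d);np.savez("s2_top",p=t,d=dt)
X=cloud("side",d);Q=X.reshape(-1,3)
for a in range(50,300,15):
    k=(Q[:,2]>a/1000)&(Q[:,2]<(a+15)/1000)&(abs(Q[:,0]-.53)<.05)&(abs(Q[:,1]-.374)<.07)
    w=Q[k]*1000
    if len(w)>2: print(a,len(w),"x",np.percentile(w[:,0],[5,95]).round(),"y",np.percentile(w[:,1],[5,95]).round())
cv2.imwrite("pics/g6.png",cv2.resize(p[240:350,190:290],None,fx=5.4,fy=5.4,interpolation=cv2.INTER_CUBIC)[:,:,::-1])
E
```

```text
3.175 [0.5302918  0.37339878 0.07973537] 0.07235940215557303 [2.92301446e+01 2.15113533e+01 1.47688768e+01 8.32999279e+01
 1.07250229e-04 1.68423289e+01]
50 87 x [494. 544.] y [313. 384.]
125 9 x [513. 530.] y [338. 420.]
140 19 x [513. 529.] y [336. 425.]
170 66 x [507. 527.] y [411. 443.]
185 103 x [507. 538.] y [401. 443.]
200 119 x [508. 542.] y [394. 443.]
215 145 x [507. 543.] y [389. 443.]
230 185 x [509. 531.] y [408. 440.]
245 151 x [496. 550.] y [379. 412.]
260 194 x [495. 553.] y [379. 412.]
275 235 x [495. 553.] y [377. 412.]
290 263 x [497. 559.] y [370. 409.]
```

View pics/g6.png

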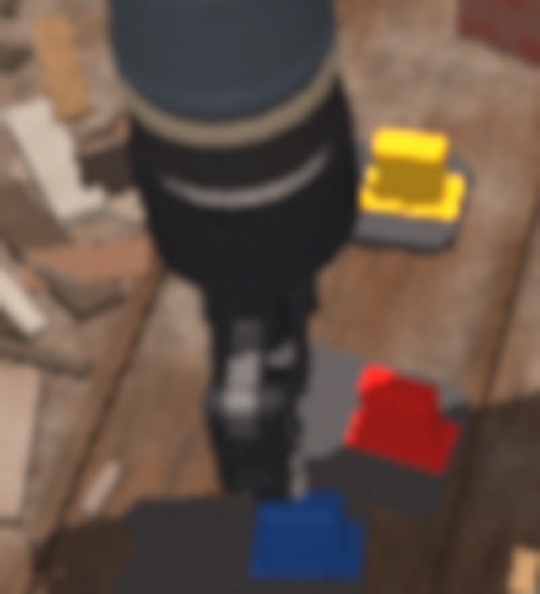

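```bash
python3 - <<'E'
from fit import *
print("open near finger tip expected", proj("side",[[.52,.42,z] for z in (.06,.08,.093,.11,.13,.15)]).round(1).tolist())
for f,zz in(("s1",.02),("s2",.08)):
    z=np.load(f+"_side.npz");X=cloud("side",z["d"]);
    print(f);
    for r in range(314,344,2):
        print(r,[("%d,%d,%d"%tuple((X[r,c]*1000).round())) for c in range(234,254,3)], [z["p"][r,c].tolist() for c in (237,240,246)])
for f in("s1","s2"):
    a=np.load(f+"_side.npz")["p"][290:350,215:275].astype(float);a=np.clip(a*2.2,0,255).astype(np.uint8)
    cv2.imwrite(f"pics/{f}z.png",cv2.resize(a,None,fx=9,fy=9,interpolation=cv2.INTER_CUBIC)[:,:,::-1])
E
```

```text
open near finger tip expected [[243.8, 350.2], [243.0, 345.7], [242.5, 342.7], [241.7, 338.6], [240.8, 333.7], [239.9, 328.6]]
s1
314 ['531,412,186', '525,412,188', '520,409,186', '516,405,181', '516,390,157', '510,389,157', '539,306,11'] [[33, 32, 35], [33, 31, 35], [30, 30, 31]]
316 ['531,414,183', '526,412,180', '520,410,180', '515,407,177', '519,386,142', '513,385,141', '538,312,12'] [[47, 45, 47], [45, 43, 44], [28, 27, 29]]
318 ['531,415,177', '526,411,173', '521,410,172', '514,411,177', '520,385,132', '512,388,140', '537,316,10'] [[62, 59, 59], [62, 59, 59], [30, 29, 32]]
320 ['531,417,173', '526,413,168', '521,411,167', '515,412,170', '519,388,129', '513,388,131', '535,321,9'] [[68, 65, 65], [74, 70, 71], [30, 30, 32]]
322 ['576,334,7', '526,416,166', '520,415,166', '529,384,110', '520,388,120', '518,378,104', '533,327,11'] [[79, 76, 77], [83, 80, 81], [31, 31, 32]]
324 ['574,340,9', '525,419,163', '520,417,163', '526,391,115', '522,385,106', '522,369,79', '531,332,12'] [[86, 82, 83], [87, 83, 84], [31, 30, 32]]
326 ['575,340,0', '525,421,160', '518,421,162', '525,395,115', '
[... 2840 characters left out ...]
1,382,51', '535,381,52', '528,380,52', '522,377,49', '516,376,50'] [[43, 49, 72], [27, 58, 111], [27, 59, 114]]
336 ['564,369,8', '548,385,43', '540,387,51', '534,384,49', '527,383,50', '521,382,50', '515,380,49'] [[42, 52, 80], [30, 62, 118], [29, 61, 117]]
338 ['563,374,9', '556,373,9', '540,388,43', '535,385,41', '528,383,40', '521,383,44', '515,380,39'] [[37, 51, 86], [25, 58, 112], [24, 57, 111]]
340 ['561,380,10', '553,379,13', '542,386,31', '536,385,31', '529,384,33', '523,382,31', '516,381,32'] [[36, 54, 94], [26, 58, 112], [25, 58, 111]]
342 ['559,385,13', '552,384,13', '543,387,23', '536,386,23', '529,386,27', '522,384,25', '516,381,23'] [[32, 54, 99], [25, 56, 110], [25, 57, 110]]
```

View pics/s2z.png

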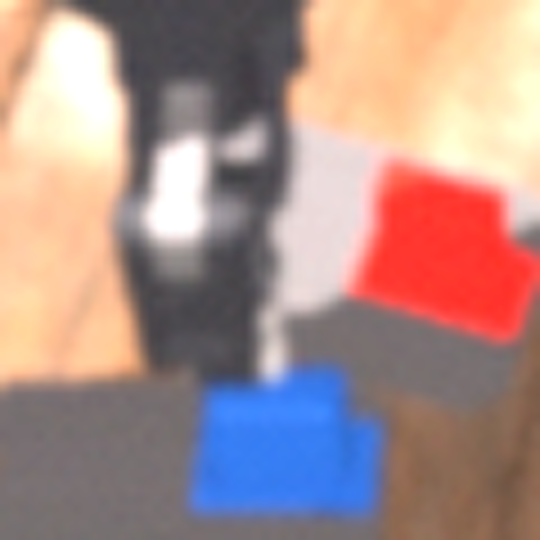

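View pics/s1z.png

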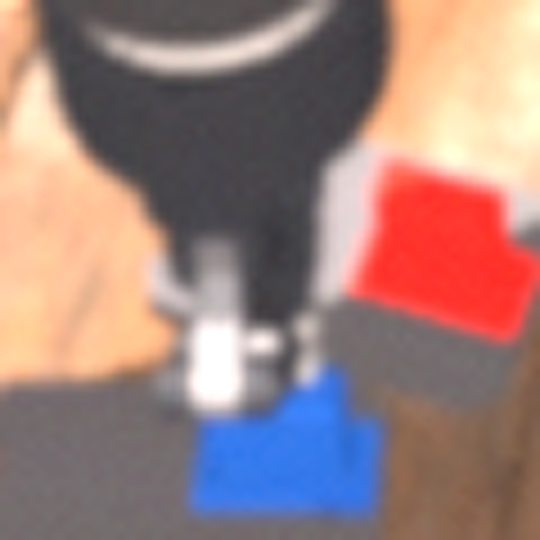

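The pictures are live. In both poses the fingertips stand about 45 mm higher than the state's z says: shut tips are at about 65 mm instead of 20, and open tips at about 137 instead of 93. x and y agree. That fits the missed grasp, so I go down by vision and check force and picture.

>>> servo_tool(moves=[[[0, 0, -40], 0, 0], [[0, 0, -80], 0, 0], [[0, 0, -95], 0, 0], [[0, 0, -95], 0, 0]])

```text
clock: 3.78
eef_pos: [0.5288, 0.3726, -0.0168]
orientation: [-179.9, -0.2, -167.6]
ft_force: [-0.7, 0.3, 0.2]
grip_width: 0.0854
```

```bash
cat > look.py <<'E'
import sys
from fit import *
tag,n,x0,x1,y0,y1,g=sys.argv[1],sys.argv[2],*map(float,sys.argv[3:8])
x0,x1,y0,y1=map(int,(x0,x1,y0,y1))
s=sense();print(s["clock"],s["eef_pos"].round(4),s["orientation"].round(2),s["ft_force"].round(2),s["torque"].round(3),round(s["grip_width"],4))
p,d=snapshot(n);np.savez(f"s_{tag}_{n}",p=p,d=d)
f=min(800/(x1-x0),600/(y1-y0),9)
a=np.clip(p[y0:y1,x0:x1].astype(float)*g,0,255).astype(np.uint8)
cv2.imwrite(f"pics/{tag}_{n}.png",cv2.resize(a,None,fx=f,fy=f,interpolation=cv2.INTER_CUBIC)[:,:,::-1])
E
python3 look.py a1 side 205 285 290 350 2.2
```

```text
3.775 [ 0.5288  0.3726 -0.0168] [-179.92   -0.25 -167.61] [-0.67  0.26  0.22] [ 0.027 -0.022 -0.037] 0.0854
```

View pics/a1_side.png

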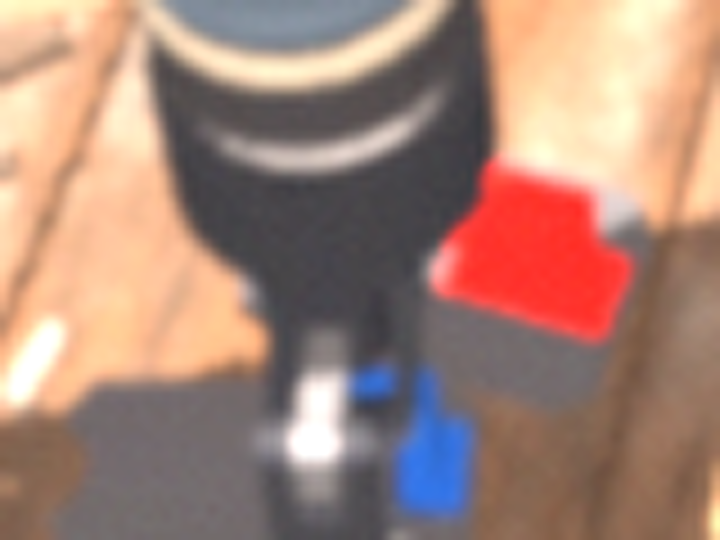

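>>> servo_tool(moves=[[[0, 0, -7], 0, 0], [[0, 0, -7], 0, 0.5], [[0, 0, -7], 0, 0.8], [[0, 0, -7], 0, 1], [[0, 0, -7], 0, 1], [[0, 0, -7], 0, 1], [[0, 0, -7], 0, 1]], squeeze=60)

```text
clock: 4.7
eef_pos: [0.5307, 0.3741, -0.0211]
orientation: [179.9, 0.0, -167.6]
ft_force: [-0.7, 2.9, 2.3]
grip_width: 0.0135
```

```bash
python3 look.py a2 side 205 285 290 350 2.2
```

```text
4.7 [ 0.5307  0.3741 -0.0211] [ 1.7994e+02  4.0000e-02 -1.6759e+02] [-0.68  2.94  2.28] [0.298 0.155 0.011] 0.0135
```

View pics/a2_side.png

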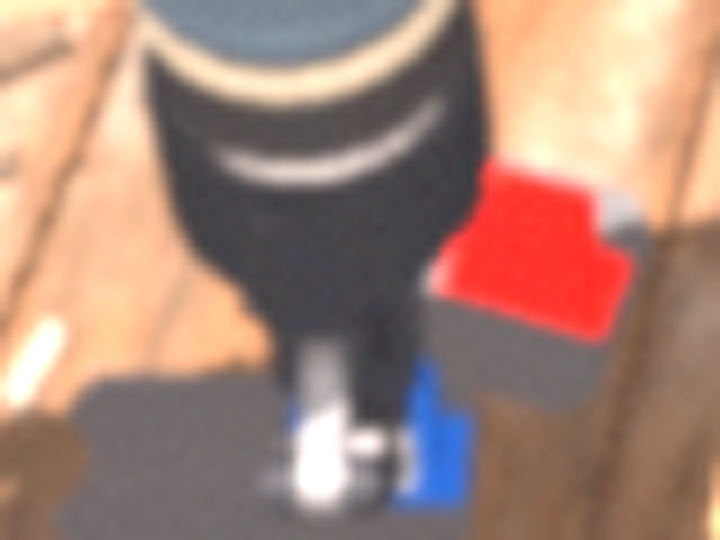

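The grasp holds: width 13.5 mm, little force, and the leaf's underside is at 0 with reported z -0.021. Now I lift, carry over the toolbox and turn.

>>> servo_tool(moves=[[[0, 0, 50], 0, 1], [[0, 0, 110], 0, 1], [[0, -10, 170], 0, 1], [[-2, -60, 215], -3, 1], [[-6, -120, 220], -6, 1], [[-9, -180, 220], -9, 1], [[-12, -240, 220], -12, 1], [[-16, -300, 220], -15, 1], [[-19, -360, 220], -18, 1], [[-22, -420, 220], -21, 1], [[-26, -480, 220], -25, 1], [[-29, -540, 220], -27.5, 1]])

```text
clock: 6.25
eef_pos: [0.5004, -0.1686, 0.1976]
orientation: [-180.0, -0.1, 164.8]
ft_force: [1.2, -0.1, -1.1]
grip_width: 0.0131
```

>>> servo_tool(moves=[[[-3, -62, 0], 0, 1], [[-3, -62, -60], 0, 1], [[-3, -62, -120], 0, 1], [[-3, -62, -150], 0, 1], [[-3, -62, -150], 0, 1], [[-3, -62, -150], 0, 1]])

```text
clock: 7.0
eef_pos: [0.4992, -0.229, 0.0497]
orientation: [-179.9, 0.1, 164.9]
ft_force: [1.2, -0.7, -0.5]
grip_width: 0.0134
```

```bash
python3 look.py b1 side 230 350 130 220 1.5; python3 look.py b1 top 290 390 180 255 1
```

```text
7.0 [ 0.4992 -0.229   0.0497] [-1.7995e+02  9.0000e-02  1.6489e+02] [ 1.2  -0.74 -0.46] [-0.027 -0.018 -0.042] 0.0134
7.05 [ 0.5    -0.2294  0.0507] [-179.92    0.2   164.9 ] [-0.52  0.65 -1.05] [-0.016  0.019  0.013] 0.0131
```

View pics/b1_side.png

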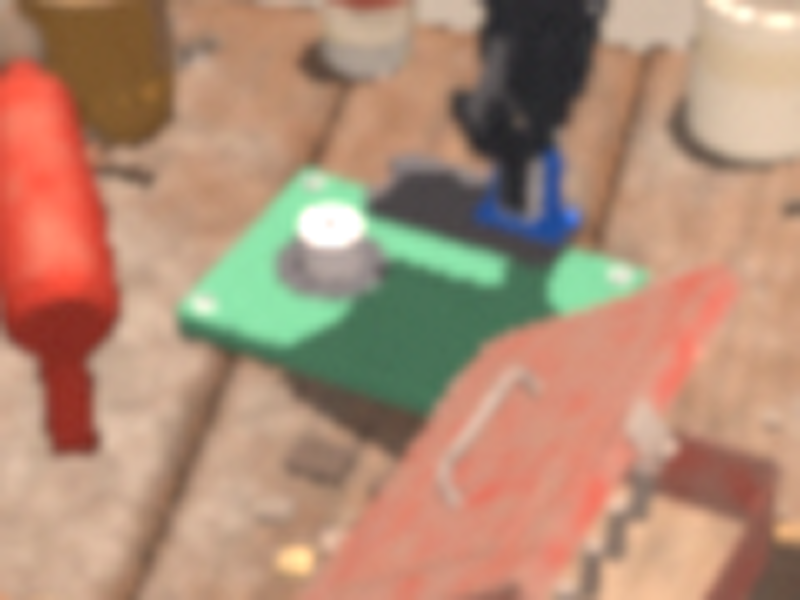

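View pics/b1_top.png

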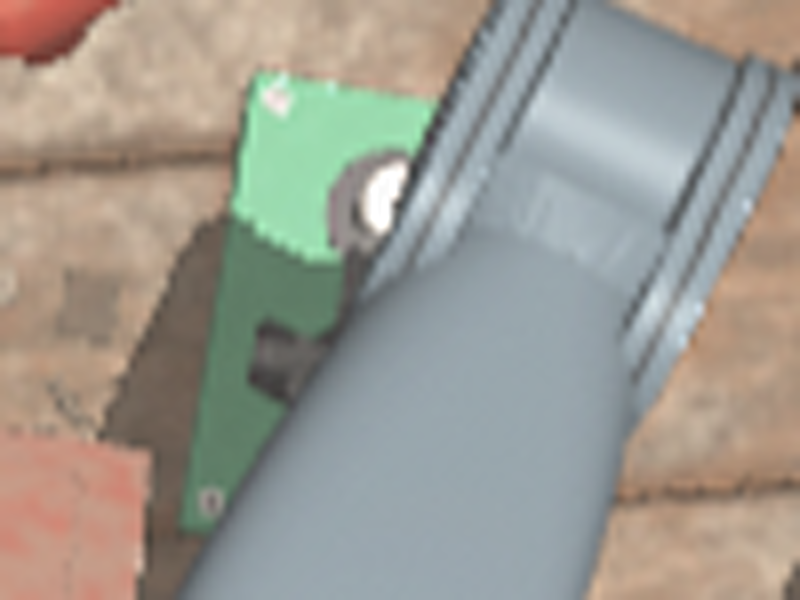

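```bash
cat > ov.py <<'E'
import sys
from fit import *
# overlay leaf model: tag, cam file, leaf, x y yaw z(mm), crop
f,n,nm,x,y,th,z,x0,x1,y0,y1,out=sys.argv[1:13]
x,y,th,z=map(float,(x,y,th,z));x0,x1,y0,y1=map(int,(x0,x1,y0,y1))
p=np.load(f)["p"];s=min(800/(x1-x0),600/(y1-y0))
a=cv2.resize(np.clip(p[y0:y1,x0:x1]*1.4,0,255).astype(np.uint8),None,fx=s,fy=s,interpolation=cv2.INTER_CUBIC)
tb=tabpolys();bt=tb.copy();bt[:,2]=.010
for q in(leaf(*LV[nm]),tb,bt):
    cv2.polylines(a,[np.round((proj(n,tf(q,x/1000,y/1000,np.radians(th),z/1000))+.5-[x0,y0])*s).astype(int)],True,(255,0,255),1)
cv2.imwrite(out,a[:,:,::-1])
E
python3 ov.py s_b1_side.npz side blue 586.5 -252 -15 71 230 350 130 220 pics/b1o.png
python3 - <<'E'
from fit import *
z=np.load("s_b1_side.npz");X=cloud("side",z["d"]);p=z["p"].astype(int)
m=(p[...,2]>p[...,0]+40)&(p[...,2]>p[...,1]+30);m[:140]=0;m[200:]=0;m[:,:280]=0;m[:,350:]=0
q=X[m]*1000;print(len(q),np.percentile(q,[5,50,95],axis=0).round())
E
```

```text
58 [[ 480. -234.   81.]
 [ 489. -221.   86.]
 [ 519. -213.  118.]]
```

View pics/b1o.png

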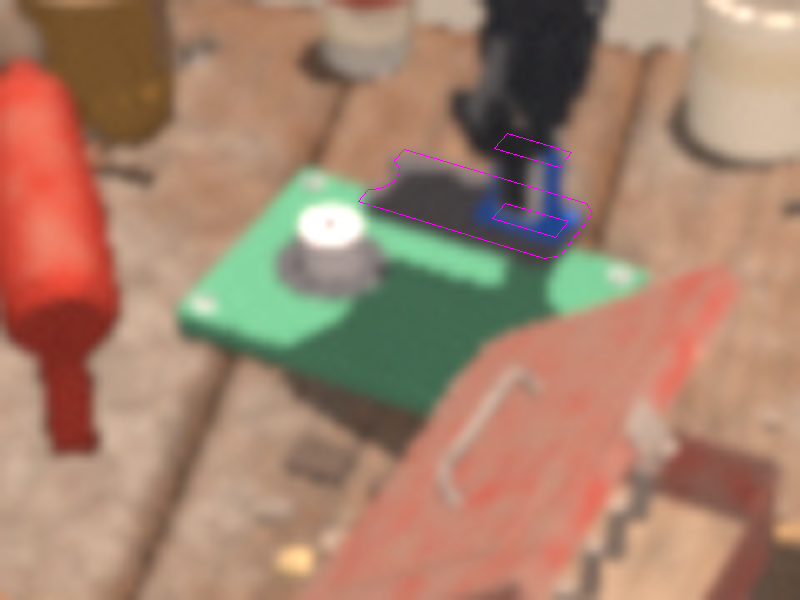

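>>> servo_tool(moves=[[[0, 0, -35], 0, 1], [[0, 0, -50], 0, 1], [[0, 0, -53], 0, 1], [[0, 0, -53], 0, 1], [[0, 0, -53], 0, 1]])

```text
clock: 7.72
eef_pos: [0.4996, -0.2291, -0.0032]
orientation: [-180.0, 0.1, 164.9]
ft_force: [0.2, -0.5, -2.2]
grip_width: 0.0131
```

>>> servo_tool(moves=[[[0, 0, -1], 0, 1], [[0, 0, -1.5], 0, 1], [[0, 0, -1.5], 0, 1]])

```text
clock: 8.1
eef_pos: [0.4992, -0.2288, -0.0051]
orientation: [-180.0, 0.1, 164.9]
ft_force: [-0.0, 0.3, 2.3]
grip_width: 0.0132
```

>>> servo_tool(moves=[[[3.9, -1, 0], 0, 1], [[7.7, -2.1, 0], 0, 1], [[9.7, -2.6, 0], 0, 1], [[10.6, -2.8, 0], 0, 1], [[11.6, -3.1, 0], 0, 1], [[11.6, -3.1, 0], 0, 1]])

```text
clock: 8.85
eef_pos: [0.5108, -0.232, -0.0052]
orientation: [-180.0, 0.1, 164.9]
ft_force: [-1.8, 0.2, 5.4]
grip_width: 0.013
```

>>> servo_tool(moves=[[[0.5, -0.1, 0], 0, 1], [[1, -0.3, 0], 0, 1], [[1.5, -0.4, 0], 0, 1], [[1.5, -0.4, 0], 0, 1]])

```text
clock: 9.35
eef_pos: [0.512, -0.2323, -0.0052]
orientation: [-180.0, 0.0, 164.9]
ft_force: [-1.4, 0.8, 5.2]
grip_width: 0.0133
```

>>> servo_tool(moves=[[[0.5, -0.1, 0], 0, 1], [[1, -0.3, 0], 0, 1], [[1.5, -0.4, 0], 0, 1], [[1.5, -0.4, 0], 0, 1]])

```text
clock: 9.85
eef_pos: [0.5135, -0.2327, -0.0053]
orientation: [-180.0, 0.0, 164.9]
ft_force: [-2.8, 1.2, 5.4]
grip_width: 0.0133
```

>>> servo_tool(moves=[[[0.5, -0.1, 0], 0, 1], [[1, -0.3, 0], 0, 1], [[1, -0.3, 0], 0, 1]])

```text
clock: 10.22
eef_pos: [0.5145, -0.233, -0.0052]
orientation: [-180.0, 0.0, 164.9]
ft_force: [-2.5, 0.4, 5.6]
grip_width: 0.0129
```

>>> servo_tool(moves=[[[0.5, -0.1, 0], 0, 1], [[1, -0.3, 0], 0, 1], [[1, -0.3, 0], 0, 1]])

```text
clock: 10.6
eef_pos: [0.5153, -0.2332, -0.0052]
orientation: [-180.0, 0.0, 164.9]
ft_force: [-3.1, 0.4, 7.0]
grip_width: 0.013
```

>>> servo_tool(moves=[[[0.4, -0.1, 0.3], 0, 1], [[0.8, -0.2, 0.3], 0, 1], [[0.8, -0.2, 0.3], 0, 1]])

```text
clock: 10.98
eef_pos: [0.5154, -0.2332, -0.0052]
orientation: [-180.0, -0.1, 164.9]
ft_force: [-4.6, 1.5, 5.6]
grip_width: 0.0134
```

>>> servo_tool(moves=[[[0.4, -0.1, 0], 0, 1], [[0.8, -0.2, 0], 0, 1], [[0.8, -0.2, 0], 0, 1]])

```text
clock: 11.35
eef_pos: [0.5155, -0.2332, -0.0052]
orientation: [-180.0, -0.1, 164.9]
ft_force: [-5.0, 0.5, 7.0]
grip_width: 0.0133
```

```bash
python3 look.py b2 side 240 330 135 200 1.5; python3 ov.py s_b2_side.npz side blue 602.4 -256.4 -15 16 240 330 135 200 pics/b2o.png
```

```text
11.35 [ 0.5155 -0.2332 -0.0052] [-1.7997e+02 -1.4000e-01  1.6489e+02] [-4.96  0.52  7.05] [0.227 1.02  0.134] 0.0133
```

View pics/b2_side.png

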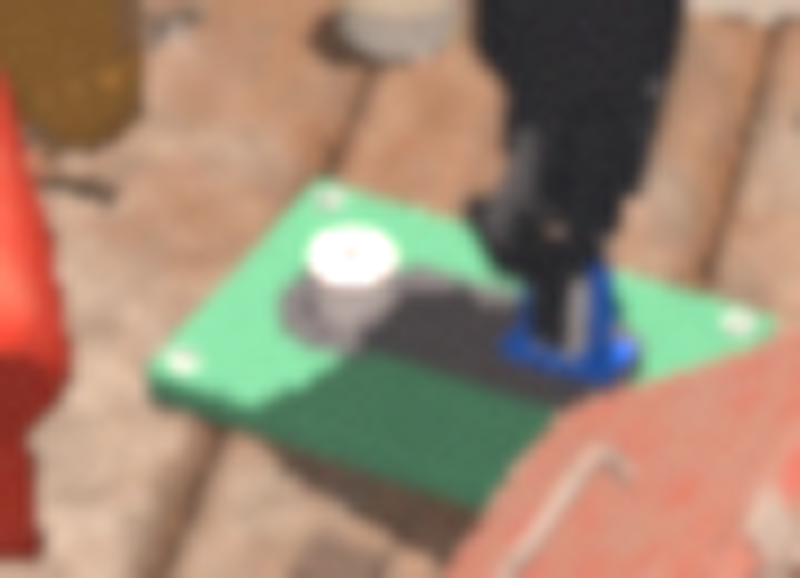

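View pics/b2o.png

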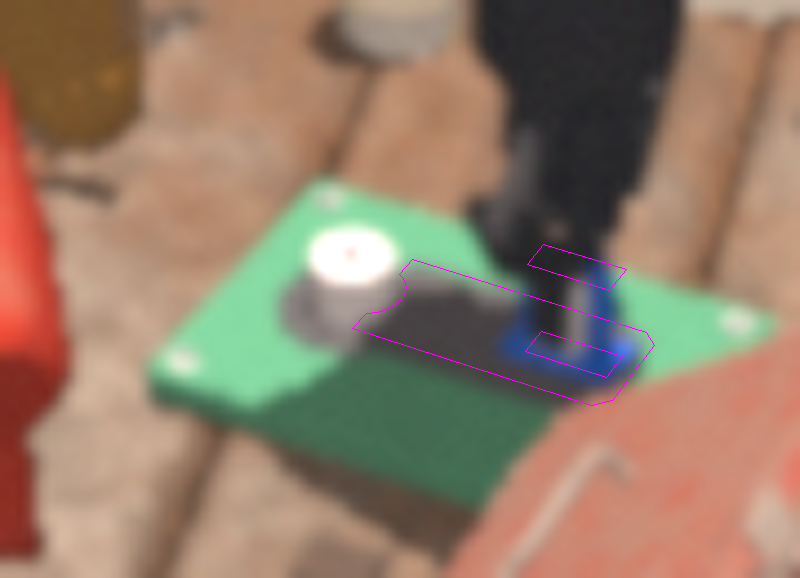

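```bash
python3 - <<'E'
from fit import *
# spindle centre by side at top plane 41: (606.8,-255.2)
c=np.array([.6068,-.2552])
cam=np.array(camera_model("side")["world_from_camera"])[:3,3];print(cam.round(3))
u=(cam[:2]-c);u/=np.linalg.norm(u)
for r,z in((16,41),(16,16),(16,25),(20,25),(20,16),(24,16),(28,16)):
    f=np.append(c+u*r/1000,z/1000);w=np.array([-u[1],u[0]])
    l=np.append(c+w*r/1000,z/1000);g=np.append(c-w*r/1000,z/1000);b=np.append(c-u*r/1000,z/1000)
    q=proj("side",[f,b,l,g]).round(1);print(r,z,"front row",q[0][1],"back row",q[1][1],"cols",q[2][0],q[3][0],"row c",q[2][1])
E
```

```text
[0.344 0.763 0.828]
16 41 front row 166.2 back row 160.6 cols 283.8 274.4 row c 163.3
16 16 front row 172.1 back row 166.4 cols 283.8 274.6 row c 169.1
16 25 front row 170.0 back row 164.3 cols 283.8 274.6 row c 167.0
20 25 front row 170.7 back row 163.6 cols 285.0 273.4 row c 167.0
20 16 front row 172.8 back row 165.7 cols 285.0 273.5 row c 169.1
24 16 front row 173.5 back row 165.0 cols 286.2 272.3 row c 169.0
28 16 front row 174.2 back row 164.3 cols 287.3 271.2 row c 169.0
```

```bash
python3 ov.py s_b2_side.npz side blue 606.8 -255.2 -15 16 255 330 150 200 pics/b2p.png;python3 ov.py s_b2_side.npz side blue 601 -253.7 -15 16 255 330 150 200 pics/b2q.png; python3 - <<'E'
import cv2,numpy as np
a=cv2.imread("pics/b2p.png");b=cv2.imread("pics/b2q.png");print(a.shape)
cv2.imwrite("pics/b2pq.png",np.vstack([a[:300,:760],b[:300,:760]]))
E
```

```text
(533, 800, 3)
```

View pics/b2pq.png

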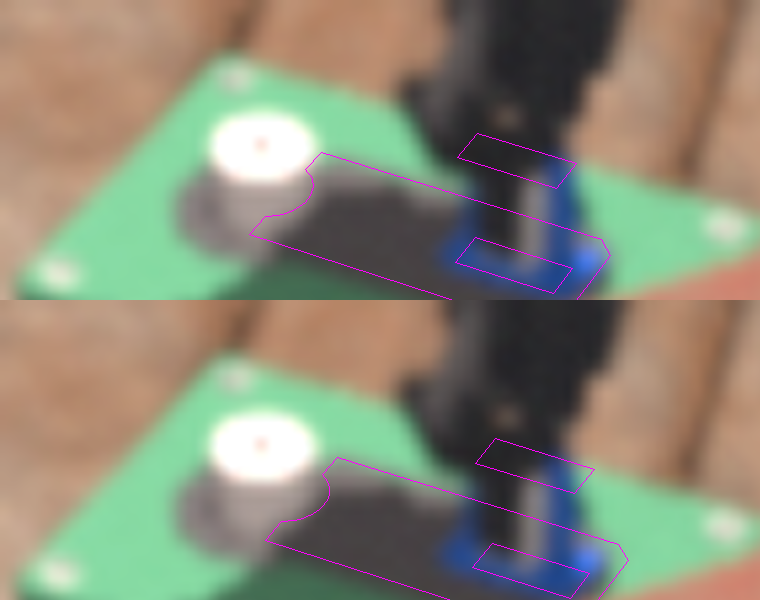

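The overlay for "bedded on its own radius" (top picture) matches the far horn at (320,155) and the rear corner at (605,260). The "6 mm short" overlay (below) does not match. The stop force is straight along the leaf, so it is not a one-horn contact. Blue beds, so I build the force gradually.

>>> servo_tool(moves=[[[0.4, -0.1, 0.3], 0, 1], [[0.9, -0.25, 0.3], 0, 1], [[0.9, -0.25, 0.3], 0, 1]])

```text
clock: 11.78
eef_pos: [0.5158, -0.2331, -0.0052]
orientation: [-180.0, -0.2, 164.9]
ft_force: [-7.2, 1.2, 7.3]
grip_width: 0.0134
```

```bash
cat > f.py <<'E'
from h import *
F=[];E=[]
for i in range(4):
    s=sense();F.append(s["ft_force"]);E.append(s["eef_pos"]); snapshot("side")
F=np.array(F);print("axial",(-(F@[.966,-.257,0])).round(2),"lat",(F@[.257,.966,0]).round(2),"z",F[:,2].round(1),np.mean(E,0).round(4),s["clock"])
E
python3 f.py
```

```text
axial [7.23 6.54 7.23 7.09] lat [-0.68 -0.1   0.08  0.52] z [7.3 8.1 7.2 7.4] [ 0.5157 -0.2331 -0.0052] 11.925
```

>>> servo_tool(moves=[[[0.5, -0.13, 0.3], 0, 1], [[1, -0.26, 0.3], 0, 1], [[1.5, -0.4, 0.3], 0, 1], [[1.5, -0.4, 0.3], 0, 1]])

```text
clock: 12.48
eef_pos: [0.5162, -0.2329, -0.0051]
orientation: [180.0, -0.3, 164.9]
ft_force: [-8.0, 2.2, 8.9]
grip_width: 0.0131
```

```bash
python3 f.py
```

```text
axial [8.34 7.82 8.89 8.78] lat [0.09 1.35 0.3  0.5 ] z [8.9 8.4 8.3 8.3] [ 0.5162 -0.2329 -0.0051] 12.625
```

>>> servo_tool(moves=[[[0.6, -0.16, 0.4], 0, 1], [[1.2, -0.32, 0.4], 0, 1], [[1.7, -0.45, 0.4], 0, 1], [[1.7, -0.45, 0.4], 0, 1]])

```text
clock: 13.18
eef_pos: [0.5167, -0.2328, -0.005]
orientation: [180.0, -0.5, 164.9]
ft_force: [-10.4, 4.6, 8.8]
grip_width: 0.0127
```

```bash
python3 f.py
```

```text
axial [11.27 10.8  10.57 10.68] lat [1.74 0.99 0.32 0.31] z [8.8 9.1 9.7 9.3] [ 0.5166 -0.2328 -0.0051] 13.325
```

>>> servo_tool(moves=[[[0, 0, 0], 0, 1], [[0, 0, 0], 0, 1], [[0, 0, 0], 0, 1], [[0, 0, 0], 0, 1], [[0, 0, 0], 0, 1], [[0, 0, 0], 0, 1], [[0, 0, 0], 0, 1], [[0, 0, 0], 0, 1], [[0, 0, 0], 0, 1], [[0, 0, 0], 0, 1]])

```text
clock: 14.62
eef_pos: [0.5166, -0.2328, -0.0051]
orientation: [180.0, -0.5, 164.9]
ft_force: [-10.2, 3.4, 9.3]
grip_width: 0.0132
```

```bash
python3 f.py
```

```text
axial [10.78 11.42 11.3  11.12] lat [0.7  0.52 0.44 2.22] z [9.3 9.2 9.7 8.7] [ 0.5167 -0.2328 -0.0051] 14.775
```

Pressed steadily at about 9 to 10 N for over a second. Now I relax the force, let go and lift clear.

>>> servo_tool(moves=[[[-1.5, 0.4, 0.3], 0, 1], [[-3, 0.8, 0.6], 0, 1], [[-4, 1.1, 0.8], 0, 1], [[-4, 1.1, 0.8], 0, 1]])

```text
clock: 15.32
eef_pos: [0.5168, -0.2328, -0.0048]
orientation: [179.9, -0.0, 164.9]
ft_force: [0.6, 1.5, -1.7]
grip_width: 0.0131
```

```bash
python3 f.py
```

```text
axial [-0.15  0.41  0.59  0.7 ] lat [1.6  1.94 1.37 2.6 ] z [-1.7 -2.6 -2.  -1.5] [ 0.5168 -0.2328 -0.0047] 15.475
```

>>> servo_tool(moves=[[[0.3, 0, -0.6], 0, 1], [[0.3, 0, -0.6], 0, 1], [[0.3, 0, -0.6], 0, 0.7], [[0.3, 0, -0.6], 0, 0.5], [[0.3, 0, -0.6], 0, 0.4], [[0.3, 0, -0.6], 0, 0.4]])

```text
clock: 16.27
eef_pos: [0.5174, -0.2337, -0.0043]
orientation: [-180.0, 0.0, 164.9]
ft_force: [0.5, -0.8, 0.2]
grip_width: 0.0513
```

>>> servo_tool(moves=[[[0, 0, 20], 0, 0.4], [[0, 0, 60], 0, 0.4], [[0, 0, 120], 0, 0.4], [[-30, 60, 180], 0, 0.4], [[-70, 120, 200], 0, 0.4], [[-120, 180, 200], 0, 0.4], [[-150, 240, 200], 0, 0.4], [[-150, 300, 200], 0, 0.4], [[-150, 300, 200], 0, 0.4]])

```text
clock: 17.4
eef_pos: [0.3665, 0.0683, 0.1961]
orientation: [180.0, 0.1, 164.9]
ft_force: [0.1, -0.7, 0.2]
grip_width: 0.0512
```

```bash
python3 look.py c1 top 290 390 180 255 1; python3 look.py c1 side 240 330 140 200 1.5
```

```text
17.4 [0.3665 0.0683 0.1961] [1.7995e+02 1.2000e-01 1.6490e+02] [ 0.06 -0.68  0.16] [ 0.009 -0.066  0.059] 0.0512
17.45 [0.3647 0.0732 0.1964] [ 1.7969e+02 -4.0000e-02  1.6522e+02] [-3.16  2.24 -0.06] [ 0.209  0.144 -0.032] 0.0511
```

View pics/c1_top.png

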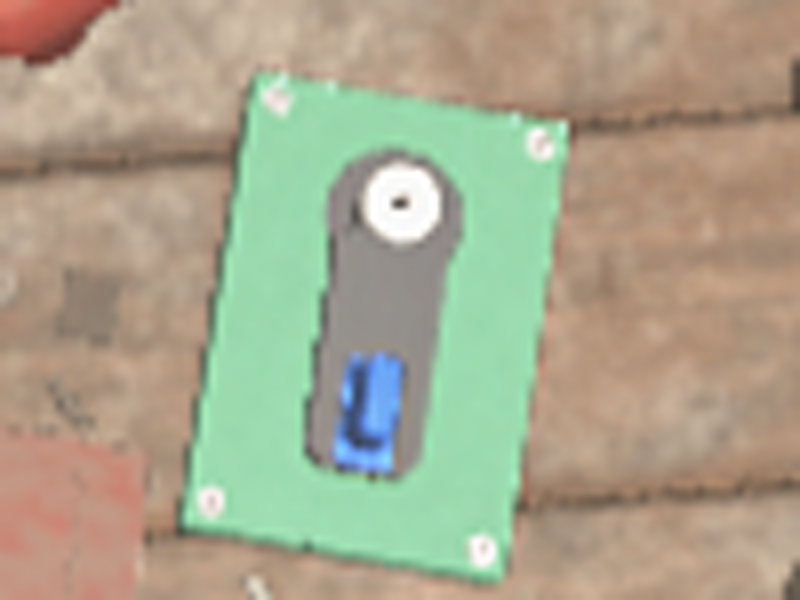

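View pics/c1_side.png

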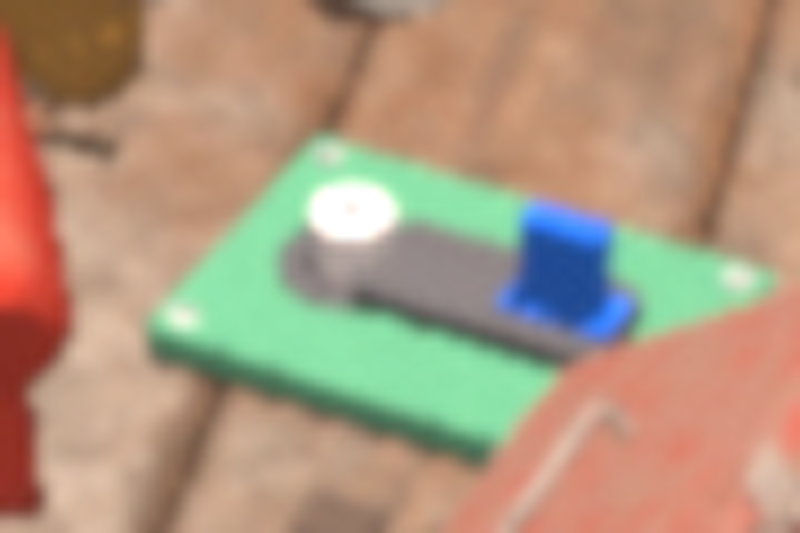

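```bash
cat > f1.py <<'E'
from fit import *
import sys
tag=sys.argv[1]
s=sense();print(s["clock"],s["eef_pos"].round(4),s["dq"].round(2),s["ft_force"].round(1))
z=np.load(f"s_{tag}_top.npz");p=z["p"];hsv=cv2.cvtColor(p,cv2.COLOR_RGB2HSV).astype(int)
g=(hsv[...,0]>55)&(hsv[...,0]<90)&(hsv[...,1]>48)
gS=np.clip((hsv[...,1]-17)/(75-17.),0,1)
box=(322,352,216,246)
m=(~g).astype(np.uint8)
for lab,b in(("box216",(322,352,216,244)),("box212",(322,352,213,244))):
  r=fit("top",[leaf(16,49),tabpolys()],m,b,np.array([604,-256,-15.]),.016);print(lab,np.round(r[0],2),r[1:])
wm=(hsv[...,1]<30)&(hsv[...,2]>195);wm=wm.astype(np.uint8);wm[:198]=0;wm[213:]=0;wm[:,:333]=0;wm[:,348:]=0;wm=cv2.morphologyEx(wm,cv2.MORPH_CLOSE,np.ones((3,3)))
a=np.linspace(0,6.28,40)
for R in(15,16):
  C=np.stack([R*np.cos(a),R*np.sin(a),0*a+41],-1)/1000
  r2=fit("top",[C],wm,(328,354,194,218),np.array([605,-257,0.]));print("spindle",R,np.round(r2[0],2),r2[1:])
out=cv2.resize(p[190:250,315:365],None,fx=10,fy=10,interpolation=cv2.INTER_CUBIC)
x,y,th=r[0][0]/1000,r[0][1]/1000,np.radians(r[0][2])
for q in(leaf(16,49),tabpolys()): cv2.polylines(out,[np.round((proj("top",tf(q,x,y,th,.016))+.5-[315,190])*10).astype(int)],True,(255,0,255),1)
for R in(16,20):
  C=np.stack([R*np.cos(a),R*np.sin(a),0*a+26],-1)/1000
  cv2.polylines(out,[np.round((proj("top",tf(C,.6055,-.2563,0,0))+.5-[315,190])*10).astype(int)],True,(255,0,0),1)
cv2.imwrite(f"pics/{tag}_fit.png",out[:,:,::-1])
E
python3 f1.py c1
```

```text
17.5 [0.3659 0.0702 0.1962] [-4.64  1.6   0.52 -1.61 -3.44 -3.47] [ 0.6 -0.4 -0. ]
box216 [ 604.67 -255.98  -14.58] (np.float64(16.84375), np.float32(351.0))
box212 [ 604.77 -255.69  -14.24] (np.float64(17.703125), np.float32(396.0))
spindle 15 [ 605.41 -256.69   -1.94] (np.float64(13.328125), np.float32(74.0))
spindle 16 [ 605.69 -256.4     2.06] (np.float64(7.703125), np.float32(74.0))
```

View pics/c1_fit.png

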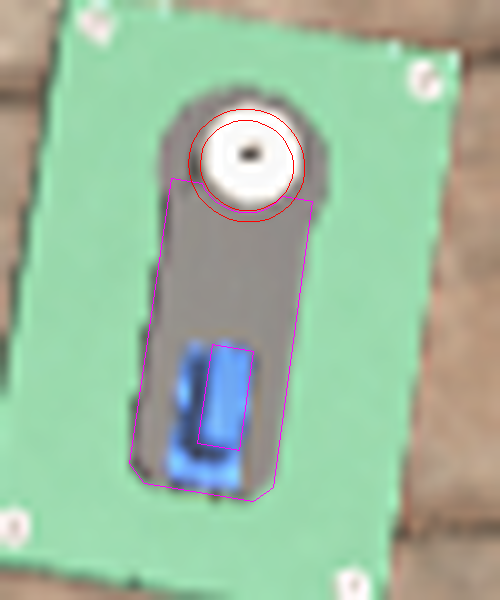

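Fit result: leaf origin (604.7,-255.9) against spindle (605.6,-256.5), about 1 mm apart, so blue is bedded on its own radius. A 6 mm short seat is excluded. I raise the arm a little and check the whole scene.

>>> servo_tool(moves=[[[0, 0, 40], 0, 0.4], [[0, 0, 60], 0, 0.4], [[0, 0, 60], 0, 0.4], [[0, 0, 60], 0, 0.4], [[0, 0, 60], 0, 0.4], [[0, 0, 60], 0, 0.4]])

```text
clock: 18.25
eef_pos: [0.3667, 0.0665, 0.2545]
orientation: [-180.0, -0.1, 164.9]
ft_force: [-0.5, 1.0, 0.2]
grip_width: 0.0512
```

```bash
python3 look.py d1 top 0 560 0 420 1; python3 look.py d1 side 0 560 0 420 1; python3 f1.py d1
```

```text
18.25 [0.3667 0.0665 0.2545] [-1.7997e+02 -9.0000e-02  1.6487e+02] [-0.52  1.    0.2 ] [-0.01   0.03   0.006] 0.0512
18.3 [0.3668 0.0665 0.2547] [-1.7998e+02 -7.0000e-02  1.6488e+02] [0.07 0.14 0.68] [ 0.003 -0.016 -0.042] 0.0508
18.35 [0.3669 0.0666 0.2549] [ 0.13 -0.06  0.36 -0.02 -0.04  0.  ] [-0.  -0.6  0.3]
box216 [ 604.67 -255.98  -14.58] (np.float64(16.84375), np.float32(351.0))
box212 [ 604.77 -255.69  -14.24] (np.float64(17.703125), np.float32(396.0))
spindle 15 [ 605.41 -256.69   -1.94] (np.float64(13.328125), np.float32(74.0))
spindle 16 [ 605.69 -256.4     2.06] (np.float64(7.703125), np.float32(74.0))
```

View pics/d1_top.png

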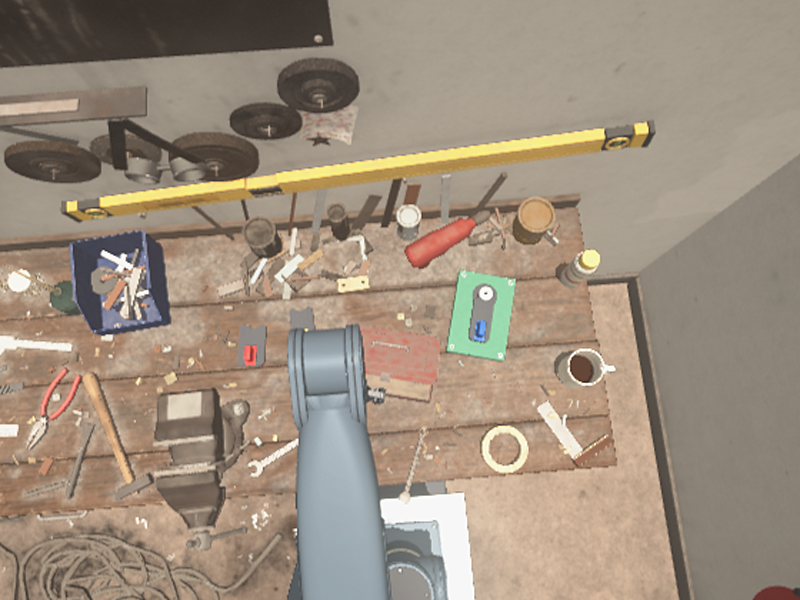

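View pics/d1_side.png

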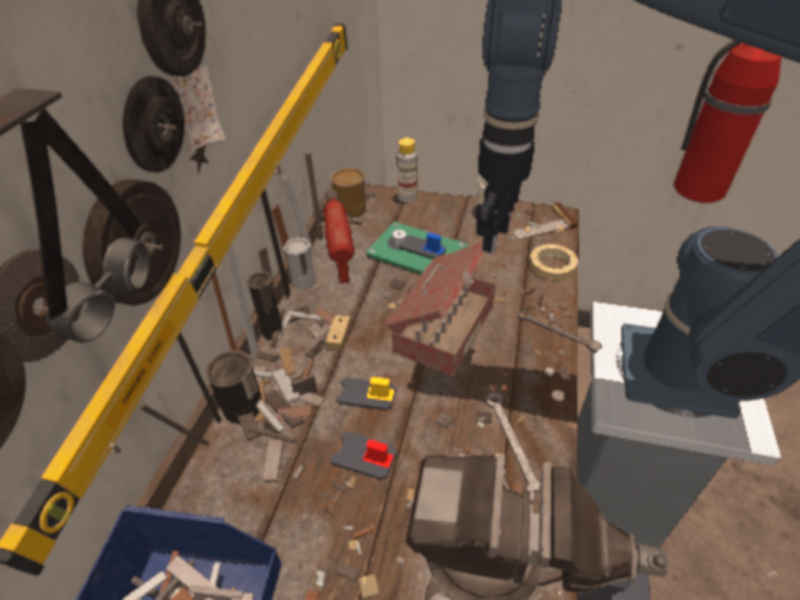

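The whole-scene pictures show blue bedded at (485,310) in the top view, and red and yellow lying where they began. The bottle, mug and brass block have not moved, and the arm is clear in the air. I hand in.

```bash
python3 -c "
from plant import finish_job
print(finish_job())"
```

```text
the job is handed in; nothing more can be done
None
```

The blue leaf (16 mm radius) is the one that fits. It lies flat on the plate, bedded against the spindle, and I handed in at about 18.4 s of the 72 s allowed. I pressed it home and held it for about 1.5 s. The wrist read about 11 N along the leaf, which I take as 9 to 10 N on the spindle after plate friction; the highest single reading was 11.4 N.

**Last checks:**
- **Seat:** the top picture puts the blue leaf's arc centre at about (604.7, -256.0) mm, roughly 1 mm from the spindle axis at (605.6, -256.5) mm. A seat on a larger step would have stopped 6 mm short.
- **Other leaves:** red and yellow were never touched and still lie on the worktop.
- **Bystanders:** the mug, bottle and brass block look unmoved. I never identified the angle iron in the pictures, so I could not check it.
- **Arm:** it ended clear of everything, with the wrist force near zero.

**What disagreed or failed:**
- **Height reading:** the reported tool height was about 45 mm lower than the fingertips really were. My first grasp shut on nothing, above the tab. I then went down by the pictures and by contact force.
- **Position at the stop:** when the leaf first met the spindle, the reported position put its arc centre about 3 mm short of the camera's spindle position, which did not settle the fit. I decided it by overlaying the leaf outline on the side picture, by the stop force running straight along the leaf, and by the spindle showing a 16 mm radius right down to the plate.
- **No comparison:** I did not try red or yellow on the spindle.

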